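# Third hand: hold a sample jar against the sprung stop

## Robot

A 6-joint arm with a two-finger parallel gripper is mounted at the origin on a cart in front of the work surface, level with it; the furniture and walls round the work are solid. World frame = base frame: x ahead of the robot, y to its left, z up, the work surface at z = 0. Lengths are in mm, angles in degrees, forces in N, time in s.
With the tool pointing down it reaches from about 350 to 850 mm from the base axis. Payload 8.1 kg.
Tool frame: the origin (TCP) lies midway between the tips of the shut fingers; the grasp point (between the pads) lies 19 mm behind it; z points along the fingers, y is the direction in which the jaws open and shut (so a half turn about z gives the same grasp; the last joint's range is limited). The gripper opens to 85 mm and grips with 20 to 120 N. Pads are 22 mm wide; open, the fingers measure 114 mm over their backs; the gripper's body (76 mm by 85 mm) begins 54 mm behind the grasp point. The pads swing forward as they close: fully open they stand 13 mm farther back than shut.
Start: joints at [-78.805, 7.471, 85.268, -0, 87.261, -4.893], TCP at [166.295, -576.499, 231.292] pointing down, gripper open.
Joint ranges: [-169.43, 169.43], [-51.17, 129.36], [1.28, 143.12], [-76.62, 256.62], [0, 156.53], [-152.29, 152.29]. Speed limits (degrees/s): [136.94, 136.94, 159.86, 180, 180, 180].

## Interface

Orientations are given as [roll, pitch, yaw] about the fixed x, y, z axes, in that order (R = Rz(yaw) Ry(pitch) Rx(roll)).
In Python, from bench import telemetry, snapshot, camera_params, job gives the robot as it stands. The module is installed in compiled form; this text tells all that it offers.
- The arm moves only by the shell command python3 -m jog 'ROWS' [FORCE]. ROWS is JSON, a list that holds one entry, the list of rows, each a list of 7 numbers: the shift along the tool's x, y, z in units of 50 mm (1.0 is 50 mm), then the turn, a rotation vector about the tool's x, y, z in units of 2 pi rad (1.0 is 2 pi rad), then the opening, from 0 (shut) to 1 (fully open). In form: [[[dx, dy, dz, rx, ry, rz, claw], ...]]. A call has 1 to 12 rows; each row shifts and turns the commanded pose from where the row before left it, along the tool's axes as they then stand; what a row does not reach is not made up. A row lasts 1/8 s, in which the tool goes at most 62.5 mm and 10.7 degrees, less where a joint would pass 70% of its speed; a pose out of reach is approached as far as the arm can. A call with a number of a shift or a turn outside -1 to 1 is refused whole. A call with a gripper value outside its range is refused whole. The fingers move at their own pace and stop on an object; FORCE is the grip in N (left out, the last holds). Time passes only in rows, so rows that do not move let the fingers close. It gives the time, the measured TCP pose, the force and the opening at its end, in the units of the state.
- telemetry.sense(): the state, without advancing time (a new reading comes with each control period).
- snapshot(name): name is "scene" or "side" or "wrist"; returns (picture, depth): 384x512x3 uint8, red, green, blue; 384x512 float32, mm along the optical axis (not along the pixel's ray), 0 where there is no reading.
- camera_params(name): a dict with "K" (3x3 intrinsics, pixels), "extrinsics" (4x4, takes a point from camera to world coordinates). Camera axes: x right, y down, z forward; pixel columns grow to the right and rows downward; lengths in mm; the calibration is good to about 2 mm. A picture is of the moment at which its call begins: read the wrist's pose just before it. camera_params takes no time and is no camera call; for the wrist camera it gives the pose at the moment of the call.
- job.hand_in(): hands the job in, once; it reports no verdict.
The state is a dict: "time": time; "joint_pos": joint angles; "qd": joint speeds; "joint_efforts": joint torques, N m; "tool_pos": TCP position; "tcp_rot": TCP orientation; "ft_force": force on the tool from outside, world axes, zero at the start; "wrist_torque": the same for the moment, N m; "finger_gap": finger opening in mm.
Only numpy, scipy, OpenCV 4.12 (cv2) and the standard library are available. Lean on these libraries where they do the work, as an engineer would, in place of code of your own. Each camera call takes 0.05 s, during which the arm holds its last target. There are 200 camera calls.

## Task

The glass sample jar has toppled: stand it upright on the bench, then slide or carry it upright to the sprung stop and press its side squarely against the middle of the stop's pad until the pad is pushed in half-way (about 10 N), without ever bottoming the pad. Keep that press steady for a couple of seconds and finish while still holding it so, the jar upright with its base on the bench, because a colleague will now bolt the clamp bar across it; leave the other things standing where they are.

Things in the scene. Friction and masses are not known exactly. Their poses are not given: they have to be found in the camera images.
- jar_mid (a point): centre (half-way up, on the axis) of the toppled jar: straight round glass jar with screw lid, 47 mm in diameter, 107 mm tall (top 17 mm is the lid), 0.19 to 0.31 kg, rigid. z axis: from base to lid; base 53.5 mm against z. Starts lying (this point 24 mm up), on the left, lid pointing right (-y), turned up to 0.9 rad towards the robot. Upright, this point is 53.5 mm up. The only jar lying down
- press_stop: sprung stop bolted to the bench near the middle: grey spring housing 70 mm wide, 67 mm tall, with an upright rubber-faced pad in front. Origin: on the bench under the middle of the pad's face, pad fully out. x axis: the way the pad is pushed in (away from the robot, turned up to 0.3 rad), y left, z up. The bench is clear in front, to its left as far as the jar, and under the pad up to x = 0.054
- stud_left (a point): front end of the left of two 7 mm steel studs, 30 mm above the bench, that run along the stop's x at y = +-0.056 (its frame), forward from posts beside the housing to x = -0.038
- scale_mid (a point): thick black line in the middle of the white scale strip on the left of the pad, 35 mm above the bench; the pad's pointer (at its face) stands over it when the pad is half-way in. The strip runs along the stop's x from -0.002 to 0.064, y 0.037 to 0.043
- pad_face (a point): middle of the pad's flat rubber face, 36 mm above the bench; it moves with the pad. The pad is 60 mm wide and reaches from 6 to 66 mm above the bench
- stop_pad (a joint): how far the pad is pushed in, m: 0 fully out, 0.020 half-way, 0.040 bottomed. A spring of 500 N/m without preload pushes it back, so half-way takes 10 N
- beaker_mid (a point): bystander: centre of a small clear glass beaker, 54 mm wide, 68 mm tall, standing on the right
- clamp_bar: bystander: flat steel bar 140 x 22 x 6 mm with a hole at each end, lying on the bench nearest the robot; origin at the middle of its underside, y axis along it
- tall_cylinder: bystander: slender glass measuring cylinder, 61 mm wide at the foot, 235 mm tall, behind on the left; origin under its foot
- jug: bystander: clear measuring jug, 120 x 170 x 159 mm, on the left; origin under its base
- low_jar: bystander: squat lidded jar, 67 mm wide, 67 mm tall, behind on the right; origin under its base
- small_jar: bystander: small lidded jar, 52 mm wide, 75 mm tall, on the right; origin under its base
- big_jar: bystander: lidded jar, 62 mm wide, 113 mm tall, far left; origin under its base
Not all that is in view belongs to the job. Leave any purple look-alike of the part that bears jar_mid alone.

How it is judged:
By the outcome, as a careful person would: the job done as asked, in the order asked, and still so for the second after the job is handed in, while the arm keeps its last pose, push and grip.
It also fails if it takes over 72 s, if anything falls off the work surface, if the arm or the gripper's body presses on something with over 40 N, if the wrist force passes 120 N, or if a joint passes its speed limit or range.

## Working session

There is one attempt and no reset: what is moved stays moved. The work goes in short steps, Python scripts to look and compute and a shell command to move; the robot and the scene stay as the last step left them, time stands still between calls to the robot, and variables do not carry over. Pictures are saved under pics/ and viewed, about 8 in all and at most 12, crops included, and the job is handed in when it is done.

```bash
mkdir -p pics; ls
cat > h.py <<'E'
import numpy as np,cv2
from bench import telemetry,snapshot,camera_params
from scipy.spatial.transform import Rotation as R
def shot(n,fn=None):
    P=camera_params(n); im,d=snapshot(n)
    np.savez('pics/%s.npz'%(fn or n),im=im,d=d,K=P['K'],E=P['extrinsics'])
    if fn: cv2.imwrite('pics/%s.png'%fn,im[:,:,::-1])
    return im,d,np.array(P['K']),np.array(P['extrinsics'])
def load(fn):
    z=np.load('pics/%s.npz'%fn); return z['im'],z['d'],z['K'],z['E']
def px2w(u,v,d,K,E):
    p=np.linalg.inv(K)@[u,v,1]*d
    return (E@np.r_[p,1])[:3]
def onplane(u,v,z,K,E):
    r=E[:3,:3]@np.linalg.inv(K)@[u,v,1]; o=E[:3,3]
    return o+r*(z-o[2])/r[2]
def proj(p,K,E):
    c=np.linalg.inv(E)@np.r_[p,1]; q=K@c[:3]; return q[:2]/q[2]
def cloud(d,K,E):
    v,u=np.mgrid[:d.shape[0],:d.shape[1]]
    c=np.stack([u,v,np.ones_like(u)],-1)@np.linalg.inv(K).T*d[...,None]
    return c@E[:3,:3].T+E[:3,3]
E
python3 - <<'E'
from h import *
a=shot('scene','s1'); b=shot('side','d1')
for x in (a,b): print(x[2][0,0],x[3].round(2).tolist())
im=np.vstack([a[0],b[0]])
cv2.imwrite('pics/both.png',cv2.resize(np.hstack([a[0],b[0]])[:,:,::-1],(800,300)))
print(telemetry.sense())
E
```

```text
pics
448.5451072911792 [[-0.82, -0.28, 0.5, -105.11], [-0.57, 0.39, -0.72, 936.46], [0.01, -0.88, -0.48, 678.3], [0.0, 0.0, 0.0, 1.0]]
487.91428725424475 [[-0.97, -0.09, 0.21, 214.52], [-0.23, 0.42, -0.88, 1380.99], [-0.0, -0.9, -0.43, 703.76], [0.0, 0.0, 0.0, 1.0]]
{'time': 0.1, 'joint_pos': array([-7.88032657e+01,  7.51121563e+00,  8.53226726e+01,  2.43524443e-04,
        8.72617029e+01, -4.89111859e+00]), 'qd': array([ 0.15740846, -0.1106972 , -0.18152205, -0.01381271, -0.04039123,
        0.04199267]), 'joint_efforts': array([ 4.06412428e-04, -5.70953393e+01, -5.01940763e+01, -2.73557953e-04,
        8.19682115e-03,  1.81560017e-05]), 'tool_pos': array([ 166.21325079, -576.00646752,  230.34831912]), 'tcp_rot': array([-1.79904778e+02, -8.39267779e-03,  1.60878340e+01]), 'ft_force': array([-0.13959745,  0.03842967, -0.63147101]), 'wrist_torque': array([ 0.03611633,  0.05113119, -0.02373801]), 'finger_gap': 85.46683911445392}
```

View pics/s1.png

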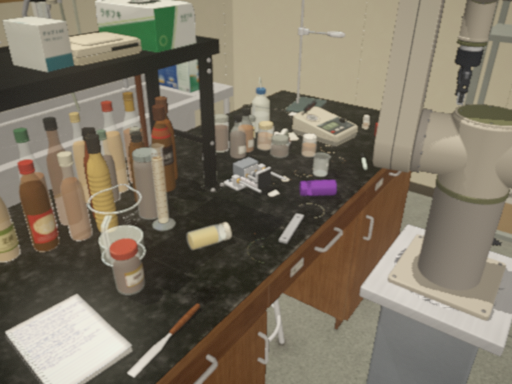

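View pics/d1.png

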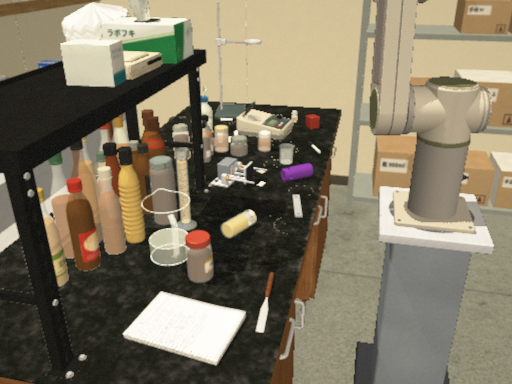

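The scene view has the toppled cream jar at about (209,236) with its white lid at (225,231), the stop at (245,175), the clamp bar at (291,228), the purple look-alike at (318,188) and the tall cylinder at (160,190). The side view has the jar at (238,223) and the stop at (232,173). Next I measure from an enlarged crop and the depth.

Run:
```python
from h import *
im,d,K,E=load('s1'); C=cloud(d,K,E)
im2,d2,K2,E2=load('d1'); C2=cloud(d2,K2,E2)
for (u,v) in [(209,236),(225,231),(195,240),(245,170),(291,228),(318,188),(160,222)]: print((u,v),C[v,u].round(0))
for (u,v) in [(238,223),(250,215),(227,230)]: print((u,v),C2[v,u].round(0))
# jar segmentation: points in neighbourhood above bench
def seg(C,c,r,z0,z1):
    m=(np.hypot(C[...,0]-c[0],C[...,1]-c[1])<r)&(C[...,2]>z0)&(C[...,2]<z1); return m
c=C[236,209]
for CC in (C,C2):
    m=seg(CC,c,90,10,60); P=CC[m]; q=P.mean(0); w,V=np.linalg.eigh(np.cov(P[:,:2].T)); a=V[:,1]
    t=(P[:,:2]-q[:2])@a; s=(P[:,:2]-q[:2])@V[:,0]
    print(len(P),q.round(1),a.round(3),np.percentile(t,[1,99]).round(1),np.percentile(s,[1,99]).round(1),np.percentile(P[:,2],[1,50,99]).round(1))
A=cv2.resize(im[135:215,195:295],(800,640),interpolation=cv2.INTER_CUBIC)[:, :, ::-1]
B=cv2.resize(im2[145:205,195:275],(800,600),interpolation=cv2.INTER_CUBIC)[:,:,::-1]
cv2.imwrite('pics/c1.png',cv2.resize(np.vstack([A[:,:],B]),(387,600)) if 0 else np.hstack([cv2.resize(A,(400,320)),cv2.resize(B,(400,320))]))
```

```text
(209, 236) [519. 247.  35.]
(225, 231) [502. 205.  34.]
(195, 240) [536. 280.  36.]
(245, 170) [646. -75.  53.]
(291, 228) [393.  59.   7.]
(318, 188) [ 420. -139.   33.]
(160, 222) [685. 255.  18.]
(238, 223) [528. 259.  41.]
(250, 215) [506. 209.  41.]
(227, 230) [555. 276.  25.]
762 [526.2 243.2  33.4] [0.46  0.888] [-57.8  48. ] [-26.   12.8] [11.1 35.5 47.6]
581 [529.  248.2  35.2] [0.513 0.859] [-65.   42.7] [-25.9  15.9] [11.6 37.  50.5]
```

View pics/c1.png

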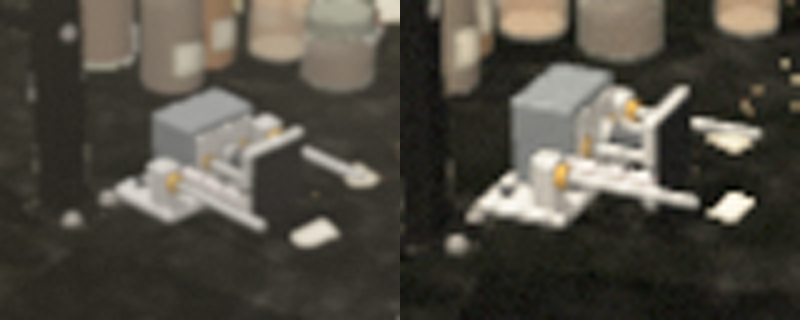

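```bash
python3 - <<'E'
from h import *
im,d,K,E=load('s1'); C=cloud(d,K,E); im2,d2,K2,E2=load('d1'); C2=cloud(d2,K2,E2)
print('post base',onplane(209,187,0,K,E).round(0),'shelf front edge',C[47,210].round(0),C[100,208].round(0),C2[60,200].round(0))
for z0,z1 in((130,250),(250,500),(500,700)):
    m=(C[...,2]>z0)&(C[...,2]<z1)&(C[...,0]>250)&(C[...,0]<900)&(d>0)
    P=C[m]; 
    if len(P):
        H,xe,ye=np.histogram2d(P[:,0],P[:,1],bins=[np.arange(250,901,50),np.arange(-700,701,100)])
        print(z0,'rows x250.., cols y-700..'); print((H>3).astype(int))
for p in [(122,245),(127,265)]: print(C[p[1],p[0]].round(0))
# stop points
for n,u,v in [('padTopL',256.5,173.5),('padTopR',270,167.5),('studL',261,191.5),('studR',287,180)]: print(n,onplane(u-0,v,{'p':66,'s':30}[n[0]],K,E).round(0),C[int(v),int(u)].round(0))
E
python3 -m jog '[[[0.3,-0.9,-0.8,0,0,0,1],[0.3,-0.9,-0.8,0,0,0,1],[0.6,-0.9,0,0,0,0,1],[0.6,-0.9,0,0,0,0,1],[0.6,-0.9,0,0,0,0,1],[0.6,-0.9,0,0,0,0,1],[0.6,-0.9,0,0,0,0,1],[0.6,-0.9,0,0,0,0,1],[0,0,0,0,0,0,1]]]'
```

```text
post base [729.   3.   0.] shelf front edge [700.   6. 433.] [719.   1. 284.] [697.  25. 430.]
130 rows x250.., cols y-700..
[[0 0 0 0 0 0 0 0 0 0 0 0 0 0]
 [0 0 0 0 0 0 0 0 0 0 0 0 0 0]
 [0 0 0 0 0 0 0 0 0 0 0 0 0 0]
 [0 0 0 0 0 0 0 0 0 0 0 0 0 0]
 [0 0 0 0 0 0 0 0 0 0 0 0 0 0]
 [0 0 0 0 0 0 0 0 0 0 0 0 0 0]
 [0 0 0 0 0 0 0 0 0 0 0 0 0 0]
 [0 0 0 0 0 0 0 0 0 0 1 1 0 0]
 [0 1 0 0 0 0 0 0 0 1 1 1 0 0]
 [0 0 0 0 0 0 1 1 0 1 1 1 0 0]
 [0 0 0 1 1 0 1 1 1 1 1 1 0 0]
 [0 0 1 1 1 0 1 1 1 1 1 1 1 0]
 [0 1 1 0 1 0 1 1 1 1 1 1 1 0]]
250 rows x250.., cols y-700..
[[0 0 0 0 0 0 0 0 0 0 0 0 0 0]
 [0 0 0 0 0 0 0 0 0 0 0 0 0 0]
 [0 0 0 0 0 0 0 0 0 0 0 0 0 0]
 [0 0 0 0 0 0 0 0 0 0 0 0 0 0]
 [0 0 0 0 0 0 0 0 0 0 0 0 0 0]
 [0 0 0 0 0 0 0 0 0 0 0 0 0 0]
 [0 0 0 0 0 0 0 0 0 0 0 0 0 0]
 [0 0 0 0 0 0 0 0 0 0 0 0 0 0]
 [0 0 0 0 0 0 1 1 1 1 1 1 1 0]
 [0 0 0 0 0 0 1 1 1 1 1 1 1 0]
 [0 0 0 0 0 0 1 0 1 1 1 1 1 0]
 [0 0 0 0 0 0 0 1 1 1 1 1 1 0]
 [0 0 0 0 0 0 0 1 1 1 1 1 0 0]]
500 rows x250.., cols y-700..
[[0 0 0 0 0 0 0 0 0 0 0 0 0 0]
 [0 0 0 0 0 0 0 0 0 0 0 0 0 0]
 [0 0 0 0 0 0 0 0 0 0 0 0 0 0]
 [0 0 0 0 0 0 0 0 0 0 0 0 0 0]
 [0 0 0 0 0 0 0 0 0 0 0 0 0 0]
 [0 0 0 0 0 0 0 0 0 0 0 0 0 0]
 [0 0 0 0 0 0 0 0 0 0 0 0 0 0]
 [0 0 0 0 0 0 0 0 0 0 0 0 0 0]
 [0 0 0 0 0 0 0 0 1 0 0 0 0 0]
 [0 0 0 0 0 0 0 1 1 0 1 1 0 0]
 [0 0 0 0 0 0 0 1 1 0 1 1 0 0]
 [0 0 0 0 0 0 0 1 1 1 1 1 0 0]
 [0 0 0 0 0 0 0 0 1 1 1 1 0 0]]
[575. 461. 110.]
[545. 477.  81.]
padTopL [588. -55.  66.] [592. -58.  65.]
padTopR [ 578. -114.   66.] [ 652. -228.    1.]
studL [550. -25.  30.] [583. -74.  -1.]
studR [ 526. -133.   30.] [ 551. -175.    5.]
time: 1.23
tool_pos: [269.3, -169.5, 311.4]
tcp_rot: [180.0, -0.1, 16.5]
ft_force: [-0.5, -0.6, -0.0]
finger_gap: 85.2
```

```bash
cat >> h.py <<'E'
def log():
    s=telemetry.sense(); open('pics/log.txt','a').write(repr([list(map(float,s['joint_pos'])),list(map(float,s['tool_pos'])),list(map(float,s['tcp_rot']))])+'\n'); return s
E
python3 -c "
from h import *
log()"
python3 -m jog '[[[0.9,-0.2,0,0,0,0,1],[0.9,-0.2,0,0,0,0,1],[0.9,-0.2,0,0,0,0,1],[0.9,-0.2,0,0,0,0,1],[0.9,-0.1,0,0,0,0,1],[0,0,0,0,0,0,1]]]'
python3 - <<'E'
from h import *
s=log(); print(s['joint_pos'].round(1))
x=shot('wrist','w1'); print(x[2][0,0],x[3].round(2).tolist())
cv2.imwrite('pics/w1b.png',cv2.resize(x[0],(768,576))[:,:,::-1])
E
```

```text
time: 1.98
tool_pos: [473.3, -66.6, 309.3]
tcp_rot: [-179.9, 0.2, 16.2]
ft_force: [-0.5, 0.2, -0.7]
finger_gap: 85.3
[-14.2 -12.6  96.7   0.   96.1  59.7]
322.8677046854965 [[0.28, -0.92, -0.26, 539.11], [-0.96, -0.27, -0.07, -46.78], [-0.0, 0.27, -0.96, 450.98], [0.0, 0.0, 0.0, 1.0]]
```

View pics/w1b.png

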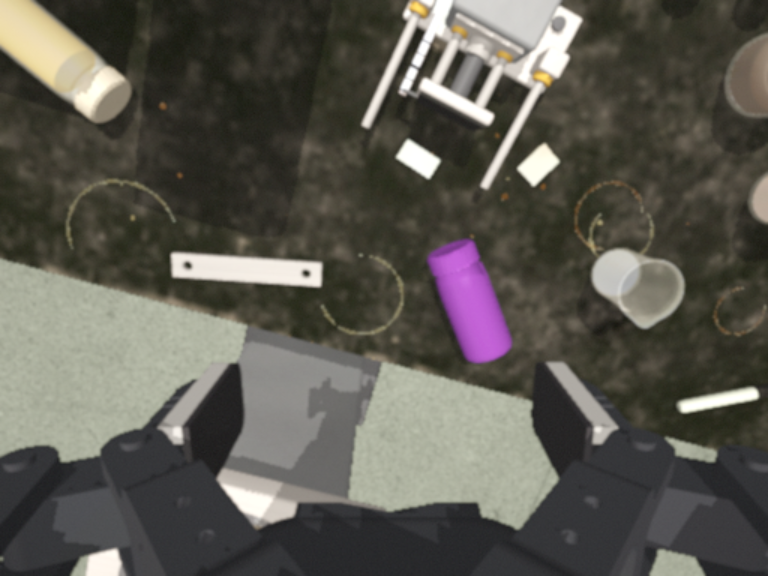

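Run:
```python
from h import *
im,d,K,E=load('w1'); C=cloud(d,K,E)
def at(u,v,z): return onplane((u+.5)/1.5-.5,(v+.5)/1.5-.5,z,K,E)
L=at(368,127,30);Rr=at(486,187,30); print('studs',L.round(1),Rr.round(1),np.linalg.norm(L-Rr))
L2=at(411,22,30);R2=at(541,85,30); print('rear studs',L2.round(1),R2.round(1))
y=(L-Rr)[:2]/np.linalg.norm((L-Rr)[:2]); print('yaw from ends',np.degrees(np.arctan2(-y[0],y[1])))
for a,b in((L,L2),(Rr,R2)): v=b-a; print('yaw stud',np.degrees(np.arctan2(v[1],v[0])))
x=np.array([y[1],-y[0]]); O=(L+Rr)[:2]/2+38*x; print('origin',O)
print('scale ends',at(404,92,35).round(1),at(428,30,35).round(1))
print('plate top depth',[C[int(v/1.5),int(u/1.5)].round(1) for u,v in((426,88),(457,103),(488,118))])
# in stop frame: scale
for n,p in (('scale',at(404,92,35)),('plateL',at(422,88,66)),('plateR',at(490,122,66))): 
    q=p[:2]-O; print(n,q@x,q@y)
# jar
m=(C[...,2]>30)&(C[...,2]<60)&(C[...,1]>120); print(m.sum())
print('lid',[C[int(v/1.5),int(u/1.5)].round(1) for u,v in((103,95),(60,45),(20,20),(40,30))])
print('bar',at(187,265,6).round(0),at(306,272,6).round(0),'purple',at(457,250,24).round(0),at(487,345,24).round(0))
print('lid corners',at(72,112,24).round(0),at(122,72,24).round(0))
```

```text
studs [552.4 -25.3  30. ] [ 533.7 -135.    30. ] 111.3391078813122
rear studs [637.  -36.5  30. ] [ 622.5 -150.7   30. ]
yaw from ends -9.657889184380547
yaw stud -7.575365398114649
yaw stud -10.019154061714042
origin [580.51721227 -86.50686942]
scale ends [586. -46.  35.] [634.2 -50.9  35. ]
plate top depth [array([590.4, -61. ,  64.8]), array([586.5, -85.5,  66.5]), array([ 583.2, -111.7,   65.3])]
scale -1.399001247187017 40.82984987681261
plateL 3.458619605823625 29.43571559205397
plateR 4.58058086416492 -27.468804385651687
3091
lid [array([516.6, 181.8,  42.8]), array([543.3, 217.8,  42.2]), array([552.5, 247.3,  44.8]), array([549.4, 234. ,  42.5])]
bar [386. 107.   6.] [411.  -3.   6.] purple [ 474. -130.   24.] [ 395. -186.   24.]
lid corners [495. 215.  24.] [538. 179.  24.]
```

```bash
python3 -m jog '[[[0.5,-1,0,0,0,0,1],[0.5,-1,0,0,0,0,1],[0.5,-1,0,0,0,0,1],[0.5,-1,0,0,0,0,1],[0.5,-1,0,0,0,0,1],[0.5,-1,0,0,0,0,1],[0,0,0,0,0,-0.029,1],[0,0,0,0,0,-0.029,1],[0,0,0,0,0,-0.029,1],[0,0,0,0,0,-0.029,1],[0,0,0,0,0,-0.029,1],[0,0,0,0,0,-0.029,1]]]'
python3 -c "
from h import *
log()"
python3 -m jog '[[[0,0,0,0,0,-0.029,1],[0,0,0,0,0,-0.029,1],[0,0,0,0,0,-0.029,1],[0,0,0,0,0,-0.029,1],[0,0,0,0,0,-0.029,1],[0,0,0,0,0,-0.029,1],[0,0,0,0,0,-0.029,1],[0,0,0,0,0,-0.029,1],[0,0,0,0,0,-0.029,1],[0,0,0,0,0,-0.029,1],[0,0,0,0,0,-0.029,1],[0,0,0,0,0,-0.029,1]]]'
python3 -m jog '[[[0,0,0,0,0,-0.029,1],[0,0,0,0,0,-0.029,1],[0,0,0,0,0,-0.029,1],[0,0,0,0,0,-0.018,1],[0,0,0,0,0,0,1]]]'
python3 - <<'E'
from h import *
s=log(); print(s['joint_pos'].round(1))
x=shot('wrist','w2'); print(x[2][0,0],x[3].round(2).tolist())
cv2.imwrite('pics/w2b.png',cv2.resize(x[0],(768,576))[:,:,::-1])
E
```

```text
time: 3.52
tool_pos: [533.2, 261.0, 311.7]
tcp_rot: [180.0, 0.0, 79.0]
ft_force: [0.5, 0.2, 0.6]
finger_gap: 85.3
time: 5.03
tool_pos: [533.2, 261.0, 311.7]
tcp_rot: [-180.0, 0.0, -155.7]
ft_force: [-1.2, -0.7, 0.1]
finger_gap: 85.8
time: 5.65
tool_pos: [533.2, 261.3, 311.6]
tcp_rot: [-180.0, -0.0, -118.3]
ft_force: [0.7, 0.1, 0.6]
finger_gap: 85.4
[  21.2    5.4   79.2   -0.    95.4 -130.5]
322.8677046854965 [[-0.88, 0.46, 0.13, 501.59], [0.47, 0.85, 0.23, 203.04], [0.0, 0.27, -0.96, 453.58], [0.0, 0.0, 0.0, 1.0]]
```

View pics/w2b.png

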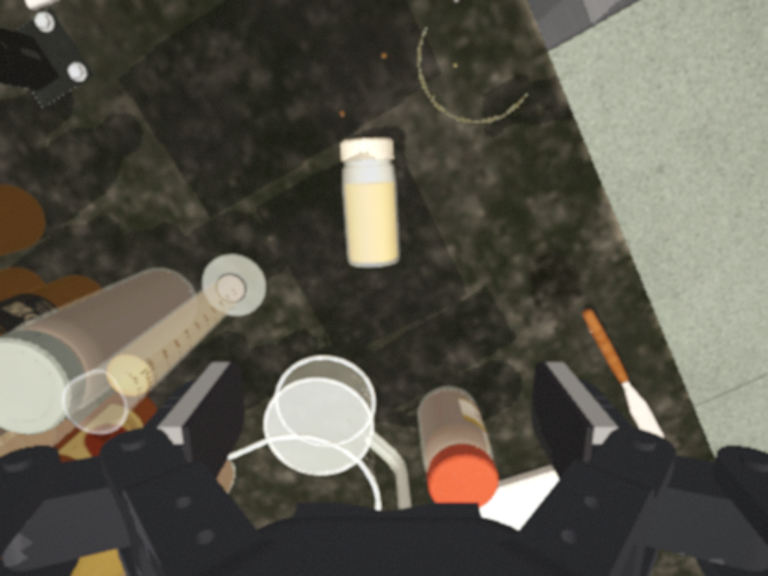

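```bash
cat > kin.py <<'E'
from h import *
import ast
from scipy.optimize import least_squares
def Rs(q):
    r=lambda a,t:R.from_euler(a,t,degrees=True).as_matrix()
    A=r('z',q[0]);B=A@r('y',q[1]);Cm=B@r('y',q[2]);D=Cm@r('z',q[3])@r('y',q[4]);T=D@r('z',q[5]+90)
    return A,B,Cm,D,T
D=[ast.literal_eval(l) for l in open('pics/log.txt')]+[[[-78.803,7.511,85.323,0,87.262,-4.891],[166.213,-576.006,230.348],[180,0,16.09]]]
def mats(q):
    A,B,Cm,Dm,T=Rs(q)
    return np.c_[A[:,1],[0,0,1],B[:,2],Cm[:,0],Cm[:,2],Dm[:,2]]
def fit():
    M=np.vstack([mats(d[0]) for d in D]);y=np.hstack([d[1] for d in D])
    p=np.linalg.lstsq(np.vstack([M,1e-3*np.eye(6)]),np.r_[y,1e-3*np.array([0,400,300,0,300,200])],rcond=None)[0]
    return p,np.abs(M@p-y).max()
P,err=fit()
def fk(q): return mats(q)@P,Rs(q)[4]
lo=np.array([-169.43,-51.17,1.28,-76.62,0,-152.29]);hi=np.array([169.43,129.36,143.12,256.62,156.53,152.29])
def ik(pos,Rt,q0=None):
    best=None
    for s in ([q0] if q0 is not None else [])+[np.random.default_rng(i).uniform(lo,hi) for i in range(15)]:
        f=lambda q:np.r_[(fk(q)[0]-pos)/10,(R.from_matrix(Rt.T@fk(q)[1])).as_rotvec()*10]
        try: r=least_squares(f,np.clip(s,lo+.01,hi-.01),bounds=(lo,hi))
        except Exception: continue
        if best is None or r.cost<best.cost: best=r
        if r.cost<1e-4: break
    return best.x,best.cost
E
python3 - <<'E'
from kin import *
print(P.round(1),err); 
for d in D: print(np.degrees(R.from_matrix(Rs(d[0])[4].T@R.from_euler('xyz',d[2],degrees=True).as_matrix()).magnitude()).round(2))
im,d,K,E=load('w2'); C=cloud(d,K,E)
def at(u,v,z): return onplane((u+.5)/1.5-.5,(v+.5)/1.5-.5,z,K,E)
l=at(367,140,26);b=at(373,265,24); l2=at(341,152,24);l3=at(393,150,24);b2=at(347,264,24);b3=at(398,262,24)
print('lid',l,'base',b,np.linalg.norm(l-b),'mid',(l+b)/2,'w',np.linalg.norm(l2-l3),np.linalg.norm(b2-b3)); 
for a in (l-b,(l2+l3-b2-b3)): print(np.degrees(np.arctan2(a[1],a[0])))
m=(np.hypot(C[...,0]-520,C[...,1]-240)<80)&(C[...,2]>15)&(C[...,2]<60);Q=C[m];a=(l-b)/np.linalg.norm(l-b);t=(Q-b)@a; s=(Q-b)@np.array([-a[1],a[0],0])
print(np.percentile(t,[1,99]),np.percentile(s,[1,50,99]),np.percentile(Q[:,2],[50,95]))
print('jug',at(325,430,0),'bigjar',at(452,420,40),'cyl foot',at(234,284,0), at(372,460,100))
E
```

```text
[ 51.2 311.2 369.1  61.7 553.4 357.9] 0.017834873524464
0.0
0.0
0.0
0.0
0.1
lid [511.35850157 185.60815608  26.        ] base [559.13050462 283.32917548  24.        ] 108.79136872043442 mid [535.2445031  234.46866578  25.        ] w 44.45469337639295 46.34937649244249
-116.05220931250794
-115.96326520892623
[  4.84811747 108.201233  ] [-23.29550411  -1.21342185  21.61462765] [41.92178422 46.07072342]
jug [692.94407441 420.66279644   0.        ] bigjar [563.38230444 449.77384935  40.        ] cyl foot [690.14667604 240.5681366    0.        ] [630.31051964 416.01520106 100.        ]
```

```bash
python3 -m jog '[[[0,0,0,0,-0.0278,0,1],[0,0,0,0,-0.0278,0,1],[0,0,0,0,-0.0278,0,1],[0,0,0,0,0,0,1]]]'
python3 - <<'E'
from h import log
print(log()['joint_pos'].round(1))
from kin import *
print(P.round(1),err)
for d in D: print(np.degrees(R.from_matrix(Rs(d[0])[4].T@R.from_euler('xyz',d[2],degrees=True).as_matrix()).magnitude()).round(2))
E
```

```text
time: 6.2
tool_pos: [531.1, 260.2, 307.8]
tcp_rot: [179.7, 29.9, -118.7]
ft_force: [-0.6, -0.3, 0.8]
finger_gap: 85.3
[   6.2  -15.8  104.5   25.2   74.9 -148.3]
[ 51.2 318.1 369.1  61.6 553.4 364.8] 0.0019689769592332595
0.0
0.0
0.0
0.0
0.0
0.1
```

```bash
cat >> kin.py <<'E'
def Rt(h,dep):
    h,e=np.radians([h,dep]); z=np.array([np.cos(e)*np.cos(h),np.cos(e)*np.sin(h),-np.sin(e)]); x=np.array([np.sin(e)*np.cos(h),np.sin(e)*np.sin(h),np.cos(e)])
    return np.c_[x,np.cross(z,x),z]
E
python3 - <<'E'
from kin import *
def show(n,g,h,dep,back=22):
    T=Rt(h,dep); q,c=ik(np.array(g)+back*T[:,2],T); print(n,h,dep,q.round(0),'ok' if c<1e-3 else 'X %.2f'%c)
for th in (0,15,30): show('grasp',(534.5,234.5,25),-116,90+th)
for dep in (0,15,30,45,60):
    for h in(-116,-90,-60,-30,-9):
        show('stand',(490,30,65),h,dep)
for dep in (0,15,30,45,60,75):
    show('press',(577,-86,62),-9.2,dep)
E
```

```text
grasp -116 90 [  19.   18.   99.    0.   64. -135.] ok
grasp -116 105 [  12.   10.  109.   15.   52. -151.] ok
grasp -116 120 [  10.    5.  117.   22.   44. -152.] X 1.52
stand -116 0 [  24.   66.   64.  -53.  126. -128.] ok
stand -90 0 [  32.   55.   84.  -64.  110. -125.] ok
stand -60 0 [  39.   43.  106.  -77.   94. -120.] X 0.55
stand -30 0 [  36.   35.  132.  246.   85. -101.] ok
stand -9 0 [ 12.  36. 143. 201.  89. -90.] ok
stand -116 15 [  23.   55.   71.  -45.  116. -126.] ok
stand -90 15 [  32.   44.   91.  -57.  100. -128.] ok
stand -60 15 [  38.   29.  115.  -75.   82. -125.] ok
stand -30 15 [  33.   14.  140.  253.   65. -116.] ok
stand -9 15 [ 25.  26. 143. 222.  75. -99.] X 2.14
stand -116 30 [  21.   43.   79.  -38.  105. -126.] ok
stand -90 30 [  29.   32.   97.  -49.   91. -133.] ok
stand -60 30 [  33.   15.  120.  -66.   71. -138.] ok
stand -30 30 [  27.   -7.  140.  -77.   48. -152.] X 0.80
stand -9 30 [  29.    1.  143.  257.   51. -136.] X 4.74
stand -116 45 [  18.   31.   88.  -31.   95. -129.] ok
stand -90 45 [  24.   21.  103.  -41.   81. -141.] ok
stand -60 45 [  27.    5.  122.  -54.   63. -152.] X 0.02
stand -30 45 [ 10. -25. 143. -37.  32. 152.] X 1.20
stand -9 45 [  8. -25. 143. -31.  30. 132.] X 1.17
stand -116 60 [  13.   20.   97.  -23.   84. -134.] ok
stand -90 60 [  17.   11.  108.  -30.   73. -151.] ok
stand -60 60 [  24.    1.  124.  -48.   59. -152.] X 2.41
stand -30 60 [ 11. -17. 134. -29.  43. 149.] ok
stand -9 60 [  1. -24. 140.  -9.  35. 106.] ok
press -9.2 0 [-20.  36. 136. 169.  82. -88.] ok
press -9.2 15 [-19.  14. 143. 168.  54. -85.] X 0.05
press -9.2 30 [-17.  -8. 143. 152.  14. -67.] X 0.20
press -9.2 45 [-17. -12. 138.  30.  11.  55.] ok
press -9.2 60 [-15.  -7. 126.   6.  31.  80.] ok
press -9.2 75 [-14.   3. 113.   2.  50.  84.] ok
```

```bash
cat >> kin.py <<'E'
def cur():
    s=telemetry.sense(); return s['tool_pos'],R.from_euler('xyz',s['tcp_rot'],degrees=True).as_matrix(),s
def plan(pos,T):
    p,T0,s=cur(); rv=R.from_matrix(T0.T@T).as_rotvec()
    print('rot/2pi',(rv/2/np.pi).round(4),'deg',np.degrees(np.linalg.norm(rv)).round(1),'then shift/50 in new axes',(T.T@(pos-p)/50).round(3),' in old axes',(T0.T@(pos-p)/50).round(3))
    q,c=ik(np.array(pos),T,s['joint_pos']); print('ik',q.round(1),round(c,4))
E
python3 - <<'E'
from kin import *
T=Rt(-116,102); g=np.array([531,227.3,27])+22*T[:,2]
plan(g-60*T[:,2],T); print(g)
for h in (-90,-80,-70):
    for xy in ((470,20),(470,-20),(490,-20)):
        Q=Rt(h,12); q,c=ik(np.array([*xy,62])+22*Q[:,2],Q); print(h,xy,q.round(0),round(c,3), 'wrist', (np.array([*xy,62])-343*Q[:,2]).round(0))
        q,c=ik(np.array([*xy,220])+22*Q[:,2],Q); print('   hi',q.round(0),round(c,3))
E
```

```text
rot/2pi [-0.0018  0.0496 -0.0069] deg 18.0 then shift/50 in new axes [ 1.746 -0.287  4.61 ]  in old axes [ 3.063 -0.344  3.858]
ik [  11.4    3.9  108.2   10.9   61.  -147.3] 0.0
[533.0051347  231.41113538   5.48075278]
-90 (470, 20) [  32.   44.   93.  -58.  101. -126.] 0.0 wrist [470. 356. 133.]
   hi [  32.   26.   98.  -61.  108. -138.] 0.0
-90 (470, -20) [  29.   42.   97.  -60.   99. -126.] 0.0 wrist [470. 316. 133.]
   hi [  29.   23.  102.  -63.  105. -138.] 0.0
-90 (490, -20) [  28.   44.   94.  -61.   99. -127.] 0.0 wrist [490. 316. 133.]
   hi [  28.   25.   99.  -64.  105. -139.] 0.0
-80 (470, 20) [  35.   40.  101.  -63.   96. -125.] 0.0 wrist [412. 350. 133.]
   hi [  35.   20.  106.  -65.  102. -139.] 0.0
-80 (470, -20) [  31.   38.  105.  -66.   93. -125.] 0.0 wrist [412. 310. 133.]
   hi [  31.   17.  110.  -67.   99. -139.] 0.0
-80 (490, -20) [  30.   39.  102.  -67.   93. -126.] 0.0 wrist [432. 310. 133.]
   hi [  30.   19.  107.  -68.   99. -140.] 0.0
-70 (470, 20) [  37.   35.  109.  -69.   90. -124.] 0.0 wrist [355. 335. 133.]
   hi [  37.   13.  114.  -70.   96. -140.] 0.0
-70 (470, -20) [  33.   33.  113.  -72.   87. -123.] 0.0 wrist [355. 295. 133.]
   hi [  33.   10.  118.  -72.   93. -140.] 0.0
-70 (490, -20) [  32.   34.  111.  -73.   87. -124.] 0.0 wrist [375. 295. 133.]
   hi [  32.   12.  116.  -73.   92. -141.] 0.0
```

```bash
python3 -m jog '[[[0,0,0,-0.001,0.0248,-0.0035,1],[0,0,0,-0.001,0.0248,-0.0035,1],[0.35,-0.057,0.92,0,0,0,1],[0.35,-0.057,0.92,0,0,0,1],[0.35,-0.057,0.92,0,0,0,1],[0.35,-0.057,0.92,0,0,0,1],[0.35,-0.06,0.92,0,0,0,1],[0,0,0,0,0,0,1]]]'
python3 - <<'E'
from kin import *
log()
T=Rt(-116,102); g=np.array([531,227.3,27])+22*T[:,2]
plan(g,T)
x=shot('wrist','w3'); im,d,K,E=x
o=im.copy()
Tm=np.array([534.5,234.5,24]); a=np.array([np.cos(np.radians(-116)),np.sin(np.radians(-116)),0])
for p in (Tm,Tm+53.5*a,Tm-53.5*a,Tm+8*a): 
    u=proj(p,K,E); cv2.circle(o,(int(round(u[0])),int(round(u[1]))),3,(255,0,0),1)
cv2.imwrite('pics/w3b.png',cv2.resize(o,(640,480))[:,:,::-1])
E
```

```text
time: 7.2
tool_pos: [528.4, 222.2, 64.5]
tcp_rot: [179.9, 11.8, -115.6]
ft_force: [-0.3, 0.8, 0.4]
finger_gap: 85.4
rot/2pi [ 0.0005 -0.0007  0.001 ] deg 0.4 then shift/50 in new axes [ 0.045 -0.002  1.198]  in old axes [ 0.04  -0.006  1.198]
ik [  12.5   10.4  108.2   11.5   54.4 -147.7] 0.0
```

View pics/w3b.png

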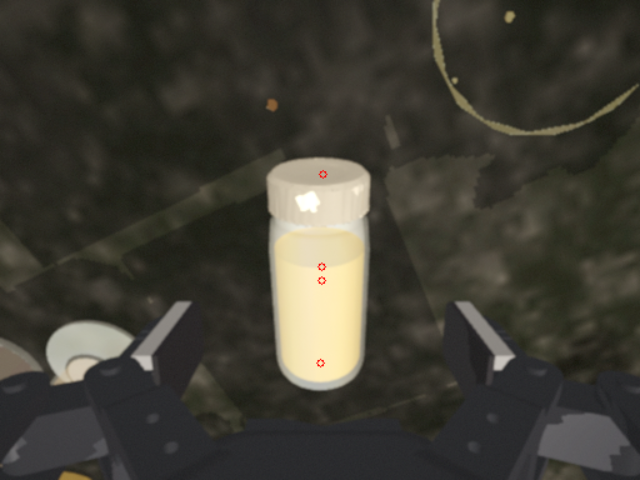

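The markers sit on the jar: the lid face is at (318,172), the base at (320,370), and the jaws straddle it evenly. I'll descend and grip.

```bash
python3 -m jog '[[[0.02,0,0.4,0,0,0,1],[0.02,0,0.4,0,0,0,1],[0,0,0.4,0,0,0,1],[0,0,0,0,0,0,1],[0,0,0,0,0,0,0],[0,0,0,0,0,0,0],[0,0,0,0,0,0,0],[0,0,0,0,0,0,0],[0,0,0,0,0,0,0],[0,0,0,0,0,0,0]]]' 60
python3 -m jog '[[[0,0,0,0,0,0,0],[0,0,0,0,0,0,0]]]'
python3 -c "
from kin import *
log(); print(cur()[2]['joint_pos'].round(1))"
```

```text
time: 8.5
tool_pos: [537.0, 232.8, 11.1]
tcp_rot: [-179.7, 12.3, -115.5]
ft_force: [-2.8, -0.9, 6.1]
finger_gap: 44.7
time: 8.75
tool_pos: [537.0, 232.8, 11.1]
tcp_rot: [-179.6, 12.3, -115.5]
ft_force: [-2.7, -0.0, 8.0]
finger_gap: 45.1
[  12.5   10.2  107.8   11.6   54.7 -148. ]
```

```bash
python3 -m jog '[[[0,0,-0.3,0,0,0,0],[0,0,-0.8,0,0,0,0],[0,0,-1,0,0,0,0],[0,0,-1,0,0,0,0],[0,0,-1,0,0,0,0],[0,0,0,0,0,0,0]]]'
python3 - <<'E'
from kin import *
log(); p,T0,s=cur(); print(p,s['finger_gap'],s['ft_force'])
c=np.array([490,0,260.])
for k in range(0,6):
    d=102-18*k
    for h in (-115.5,-100,-90): q,e=ik(c,Rt(h,d),s['joint_pos']); print(h,d,q.round(0),round(e,3))
plan(c,T0)
E
```

```text
time: 9.5
tool_pos: [518.9, 193.5, 216.1]
tcp_rot: [-179.3, 12.5, -115.5]
ft_force: [1.0, -0.2, -3.3]
finger_gap: 44.5
[518.9245847 193.486835  216.113874 ] 44.47303417254224 [ 0.99118633 -0.16140433 -3.26422325]
-115.5 102 [  -8.  -15.  104.    3.   87. -152.] 2.597
-100 102 [-23. -13. 106.  22.  90. 152.] 4.958
-90 102 [-19. -10. 102.  17.  93. 152.] 1.75
-115.5 84 [  -0.   -7.   97.   -7.   92. -152.] 0.181
-100 84 [   5.   -9.  100.  -15.   90. -152.] 3.65
-90 84 [-12. -14. 104.   7.  88. 152.] 6.353
-115.5 66 [   8.    3.   90.  -20.  100. -147.] 0.0
-100 66 [  13.   -2.   96.  -25.   95. -152.] 0.653
-90 66 [  16.   -5.  101.  -30.   91. -152.] 2.691
-115.5 48 [  16.   15.   84.  -32.  109. -142.] 0.0
-100 48 [  19.    7.   92.  -37.  101. -151.] 0.0
-90 48 [  22.    2.   99.  -41.   96. -152.] 0.318
-115.5 30 [  20.   27.   78.  -43.  118. -140.] 0.0
-100 30 [  25.   18.   89.  -49.  109. -146.] 0.0
-90 30 [  28.   12.   97.  -52.  103. -149.] 0.0
-115.5 12 [  23.   39.   74.  -54.  126. -140.] 0.0
-100 12 [  28.   30.   86.  -59.  117. -142.] 0.0
-90 12 [  31.   24.   95.  -63.  110. -143.] 0.0
rot/2pi [0. 0. 0.] deg 0.0 then shift/50 in new axes [ 3.464 -1.164 -1.65 ]  in old axes [ 3.464 -1.164 -1.65 ]
ik [  -7.9  -16.2  105.     3.2   85.9 -152.3] 2.6139
```

```bash
cat > seq.py <<'E'
from kin import *
def seq(W):
    p,T0,s=cur(); q=s['joint_pos']
    for pos,h,d in W:
        T=Rt(h,d); pos=np.array(pos,float); rv=R.from_matrix(T0.T@T).as_rotvec()
        bad=0
        for t in np.linspace(.1,1,10):
            q,c=ik(p+t*(pos-p),T0@R.from_rotvec(rv*t).as_matrix(),q); bad=max(bad,c)
        print(pos,h,d,'q',q.round(0),'bad',round(bad,3)); print('   rot/2pi',(rv/2/np.pi).round(4),'deg',np.degrees(np.linalg.norm(rv)).round(1),'shift new',(T.T@(pos-p)/50).round(3),'old',(T0.T@(pos-p)/50).round(3), 'wristctr',(pos-365*T[:,2]).round(0))
        p,T0=pos,T
E
python3 - <<'E'
from seq import *
seq([((518,180,280),-115.5,84),((505,110,290),-115.5,60),((490,40,280),-112,36),((480,0,250),-92,12)])
E
```

```text
[518. 180. 280.] -115.5 84 q [  17.    3.   85.   -4.   96. -138.] bad 0.0
   rot/2pi [-0.002   0.0513 -0.0003] deg 18.5 shift new [ 0.384 -0.099 -1.244] old [-0.03  -0.116 -1.301] wristctr [534. 214. 643.]
[505. 110. 290.] -115.5 60 q [  21.   14.   77.  -22.  110. -138.] bad 0.0
   rot/2pi [ 0.      0.0667 -0.    ] deg 24.0 shift new [ 1.291 -0.368  0.515] old [ 1.389 -0.368 -0.055] wristctr [584. 275. 606.]
[490.  40. 280.] -112 36 q [  23.   23.   78.  -40.  117. -141.] bad 0.0
   rot/2pi [ 0.0066  0.0666 -0.0073] deg 24.3 shift new [ 0.667 -0.246  1.259] old [ 1.106 -0.332  0.87 ] wristctr [601. 314. 495.]
[480.   0. 250.] -92 12 q [  31.   25.   95.  -62.  111. -141.] bad 0.0
   rot/2pi [ 0.0511  0.066  -0.0228] deg 31.1 shift new [-0.419  0.172  0.914] old [-0.005 -0.114  1.013] wristctr [492. 357. 326.]
```

```bash
python3 -m jog '[[[0,-0.06,-0.65,0,0,0,0],[0,-0.06,-0.65,0,0,0,0],[0,0,0,-0.001,0.0257,0,0],[0,0,0,-0.001,0.0257,0,0],[0.7,-0.18,0,0,0,0,0],[0.7,-0.18,0,0,0,0,0],[0,0,0,0,0.0222,0,0],[0,0,0,0,0.0222,0,0],[0,0,0,0,0.0222,0,0],[0,0,0,0,0,0,0]]]'
python3 - <<'E'
from seq import *
log(); p,T0,s=cur(); print(s['joint_pos'].round(0))
seq([((480,40,280),-104,36),((480,0,250),-90,12),((480,0,100),-90,12)])
E
```

```text
time: 10.75
tool_pos: [500.9, 109.5, 276.8]
tcp_rot: [179.1, -30.6, -115.0]
ft_force: [-0.5, -1.5, -3.2]
finger_gap: 44.6
[  21.   15.   78.  -21.  110. -137.]
[480.  40. 280.] -104 36 q [  26.   17.   85.  -42.  113. -144.] bad 0.0
   rot/2pi [ 0.0231  0.065  -0.0222] deg 26.1 shift new [0.903 0.068 1.136] old [ 1.269 -0.219  0.674] wristctr [551. 327. 495.]
[480.   0. 250.] -90 12 q [  32.   24.   96.  -62.  110. -142.] bad 0.0
   rot/2pi [ 0.0358  0.0663 -0.0159] deg 27.7 shift new [-0.421  0.     0.907] old [-0.029 -0.194  0.981] wristctr [480. 357. 326.]
[480.   0. 100.] -90 12 q [  32.   40.   94.  -59.  103. -129.] bad 0.0
   rot/2pi [0. 0. 0.] deg 0.0 shift new [-2.934  0.     0.624] old [-2.934  0.     0.624] wristctr [480. 357. 176.]
```

```bash
python3 -m jog '[[[0.64,-0.11,0.34,0,0,0,0],[0.64,-0.11,0.34,0,0,0,0],[0,0,0,0.0077,0.0217,-0.0074,0],[0,0,0,0.0077,0.0217,-0.0074,0],[0,0,0,0.0077,0.0217,-0.0074,0],[0,-0.1,0.5,0,0,0,0],[0,-0.1,0.5,0,0,0,0],[0,0,0,0.0119,0.0221,-0.0053,0],[0,0,0,0.0119,0.0221,-0.0053,0],[0,0,0,0.0119,0.0221,-0.0053,0],[0,0,0,0,0,0,0]]]'
python3 - <<'E'
from seq import *
log(); p,T0,s=cur(); print(s['joint_pos'].round(0))
seq([((480,0,100),-90,12)])
im,d,K,E=shot('side','d2'); cv2.imwrite('pics/d2b.png',cv2.resize(im[40:280,100:420],(800,600))[:,:,::-1])
E
```

```text
time: 12.12
tool_pos: [478.7, -3.9, 251.6]
tcp_rot: [-179.8, -77.9, -90.3]
ft_force: [0.6, 0.0, -2.6]
finger_gap: 45.0
[  31.   23.   97.  -62.  110. -142.]
[480.   0. 100.] -90 12 q [  32.   40.   94.  -59.  103. -129.] bad 0.0
   rot/2pi [ 0.0004  0.0003 -0.0002] deg 0.2 shift new [-2.982 -0.025  0.554] old [-2.98  -0.023  0.561] wristctr [480. 357. 176.]
```

View pics/d2b.png

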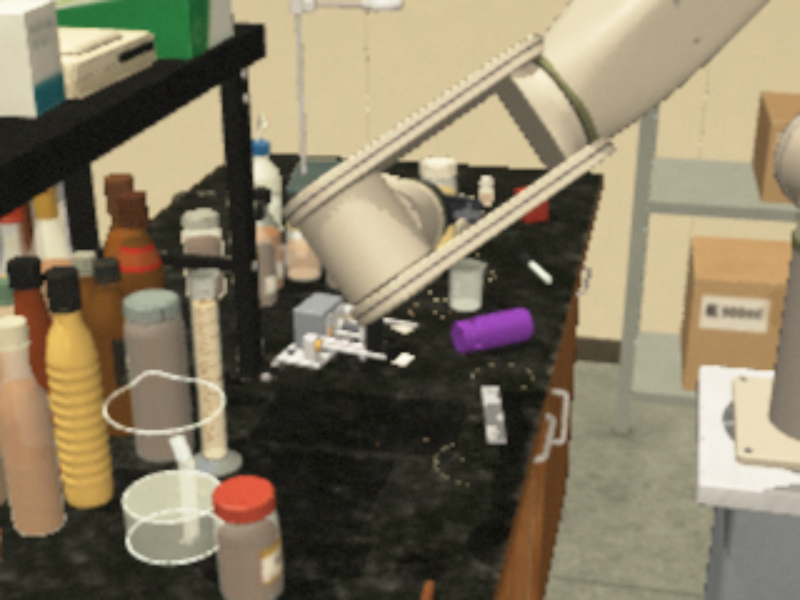

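```bash
python3 -m jog '[[[-0.5,-0.02,0.4,0,0,0,0],[-0.8,0,0.4,0,0,0,0],[-0.8,0,0.3,0,0,0,0],[-0.8,0,0.2,0,0,0,0],[-0.5,0,0.1,0,0,0,0],[0,0,0,0,0,0,0]]]'
python3 - <<'E'
from seq import *
log(); p,T0,s=cur(); print(s['joint_pos'].round(0))
im,d,K,E=shot('scene','s2'); cv2.imwrite('pics/s2b.png',cv2.resize(im[60:300,120:440],(800,600))[:,:,::-1])
E
```

```text
time: 12.92
tool_pos: [482.9, -36.6, 72.7]
tcp_rot: [-178.1, -77.7, -92.2]
ft_force: [-0.6, 0.3, -1.9]
finger_gap: 44.7
[  28.   41.   95.  -60.  100. -127.]
```

View pics/s2b.png

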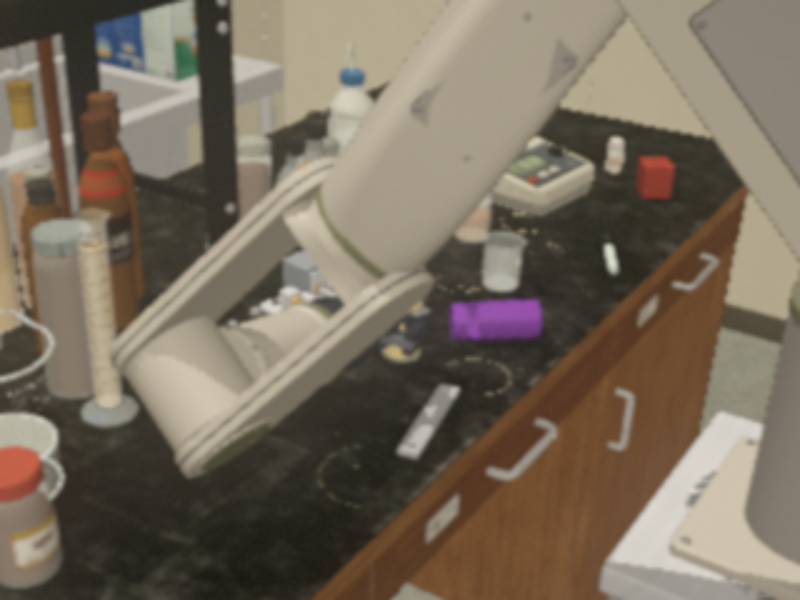

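```bash
python3 -m jog '[[[-0.2,0,0.04,0,0,0,0],[0,0,0,0,0,0,0]]]'
python3 - <<'E'
from kin import *
p,T,s=cur()
Tg=R.from_euler('xyz',[-179.6,12.3,-115.5],degrees=True).as_matrix(); t=np.radians(-116); a=np.array([np.cos(t),np.sin(t),0])
al=Tg.T@a; u=T@al; print('jar up',u.round(4),'tilt',np.degrees(np.arccos(u[2])))
rv=T.T@np.cross(u,[0,0,1]); print('corr rot/2pi',(rv/2/np.pi).round(4)); print('down in tool',(T.T@[0,0,-1]).round(3))
E
```

```text
time: 13.22
tool_pos: [483.0, -35.8, 63.2]
tcp_rot: [-177.9, -77.8, -92.2]
ft_force: [-0.0, 0.1, -3.0]
finger_gap: 44.5
jar up [-0.0148  0.0021  0.9999] tilt 0.8573463250394413
corr rot/2pi [-0.0005 -0.0003 -0.0023]
down in tool [-0.977  0.008  0.211]
```

Upright to within 1°, so I apply the small correction and lower onto the bench in small steps.

```bash
python3 -m jog '[[[-0.08,0,0.016,-0.0005,-0.0003,-0.0023,0],[0,0,0,0,0,0,0]]]'
python3 -m jog '[[[-0.04,0,0.008,0,0,0,0],[0,0,0,0,0,0,0]]]'
python3 -m jog '[[[-0.04,0,0.008,0,0,0,0],[0,0,0,0,0,0,0]]]'
python3 -m jog '[[[-0.04,0,0.008,0,0,0,0],[0,0,0,0,0,0,0]]]'
```

```text
time: 13.48
tool_pos: [482.7, -35.8, 58.8]
tcp_rot: [177.6, -77.8, -87.8]
ft_force: [-0.7, -0.1, -3.3]
finger_gap: 44.7
time: 13.72
tool_pos: [482.6, -35.8, 56.6]
tcp_rot: [177.7, -77.8, -87.9]
ft_force: [-0.4, 0.3, -3.1]
finger_gap: 44.3
time: 13.98
tool_pos: [482.6, -35.8, 54.6]
tcp_rot: [177.6, -77.8, -87.9]
ft_force: [-0.2, 0.1, -2.7]
finger_gap: 45.1
time: 14.22
tool_pos: [482.6, -35.8, 52.5]
tcp_rot: [177.6, -77.8, -87.9]
ft_force: [-0.1, -0.3, -3.1]
finger_gap: 44.3
```

```bash
for i in 1 2; do python3 -m jog '[[[-0.03,0,0.006,0,0,0,0],[0,0,0,0,0,0,0]]]' | grep -E 'pos|force'; done
```

```text
tool_pos: [482.7, -35.8, 51.8]
ft_force: [-0.6, -0.6, 3.3]
tool_pos: [482.7, -35.9, 51.6]
ft_force: [-2.4, -1.0, 11.0]
```

```bash
python3 -m jog '[[[0.02,0,-0.004,0,0,0,0],[0,0,0,0,0,0,0.3],[0,0,0,0,0,0,0.7],[0,0,0,0,0,0,1],[0,0,0,0,0,0,1],[0,0,0,0,0,0,1],[0,0,0,0,0,0,1],[0,0,0,0,0,0,1]]]'
python3 -m jog '[[[0,0,-0.3,0,0,0,1],[0,0,-0.6,0,0,0,1],[0,0,-0.8,0,0,0,1],[0.2,0,-0.8,0,0,0,1],[0.6,0,-0.3,0,0,0,1],[0.8,0,0,0,0,0,1],[0.8,0,0,0,0,0,1],[0.8,0,0,0,0,0,1],[0,0,0,0,0,0,1]]]'
python3 - <<'E'
from seq import *
log(); p,T0,s=cur(); print(s['joint_pos'].round(0))
Tn=Rt(-9.2,60)
seq([((490,80,300),-88,50),((480,60,320),-95,80)])
im,d,K,E=shot('wrist','w4'); C=cloud(d,K,E)
cv2.imwrite('pics/w4b.png',cv2.resize(im,(640,480))[:,:,::-1])
E
```

```text
time: 15.72
tool_pos: [482.7, -35.7, 50.6]
tcp_rot: [177.7, -77.8, -87.9]
ft_force: [-0.0, 0.0, 0.1]
finger_gap: 85.1
time: 16.85
tool_pos: [485.4, 68.5, 240.0]
tcp_rot: [179.3, -77.6, -89.5]
ft_force: [0.2, -0.5, 0.3]
finger_gap: 85.7
[  37.   30.   88.  -59.  114. -141.]
[490.  80. 300.] -88 50 q [  29.    4.   91.  -38.  103. -152.] bad 0.232
   rot/2pi [ 0.0055 -0.1044 -0.0028] deg 37.6 shift new [ 0.597 -0.1   -1.066] old [ 1.123 -0.088 -0.484] wristctr [482. 314. 580.]
[480.  60. 320.] -95 80 q [  14.   -9.   94.  -16.   98. -152.] bad 2.654
   rot/2pi [-0.0083 -0.0832  0.0178] deg 30.8 shift new [ 0.479  0.164 -0.322] old [ 0.558  0.214 -0.054] wristctr [486. 123. 679.]
```

View pics/w4b.png

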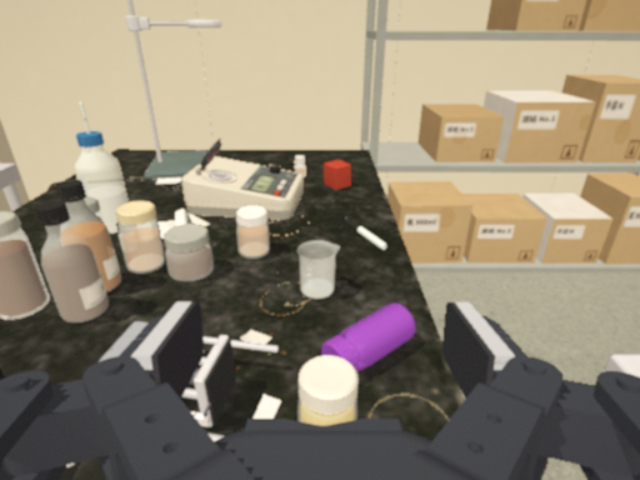

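Run:
```python
from seq import *
im,d,K,E=load('w4'); C=cloud(d,K,E); print('lid top',C[296,262].round(1),C[300,262].round(1),onplane(262,298,107,K,E).round(1), 'expected px',proj(np.array([482.3,-22.9,107]),K,E).round(1))
seq([((495,90,290),-110,60),((490,130,320),-116,90)])
```

```text
lid top [481.5 -29.2 105.4] [481.6 -25.4 104.2] [481.6 -25.2 107. ] expected px [261.3 299.9]
[495.  90. 290.] -110 60 q [  20.   10.   82.  -24.  108. -143.] bad 0.0
   rot/2pi [-0.0453 -0.1311  0.0342] deg 51.4 shift new [ 0.105 -0.041 -1.138] old [ 0.922 -0.196 -0.649] wristctr [557. 261. 606.]
[490. 130. 320.] -116 90 q [   9.   -8.   92.   -0.   96. -145.] bad 0.0
   rot/2pi [-0.0044 -0.0833  0.0163] deg 30.6 shift new [-0.675  0.441 -0.6  ] old [-0.321  0.368 -0.878] wristctr [490. 130. 685.]
```

Jar confirmed standing at about (482,−24). Now I reorient the arm high up.

```bash
python3 -m jog '[[[0.46,-0.1,-0.33,0,0,0,1],[0.46,-0.1,-0.33,0,0,0,1],[0,0,0,-0.0091,-0.0262,0.0068,1],[0,0,0,-0.0091,-0.0262,0.0068,1],[0,0,0,-0.0091,-0.0262,0.0068,1],[0,0,0,-0.0091,-0.0262,0.0068,1],[0,0,0,-0.0091,-0.0262,0.0068,1],[-0.16,0.18,-0.44,0,0,0,1],[-0.16,0.18,-0.44,0,0,0,1],[0,0,0,-0.0015,-0.0278,0.0054,1],[0,0,0,-0.0015,-0.0278,0.0054,1],[0,0,0,-0.0015,-0.0278,0.0054,1]]]'
python3 -m jog '[[[0,0,0,0,0,0.029,1],[0,0,0,0,0,0.029,1],[0,0,0,0,0,0.029,1],[0,0,0,0,0,0.029,1],[0,0,0,0,0,0.029,1],[0,0,0,0,0,0.029,1],[0,0,0,0,0,0.029,1],[0,0,0,0,0,0.029,1],[0,0,0,0,0,0.029,1],[0,0,0,0,0,0.029,1],[0,0,0,0,0,0.029,1],[0,0,0,0,0,0.029,1]]]'
python3 -m jog '[[[0,0,0,0,0,0.029,1],[0,0,0,0,0,0.029,1],[0,0,0,0,0,0.029,1],[0,0,0,0,0,0.029,1],[0,0,0,0,0,0.029,1],[0,0,0,0,0,0.029,1],[0,0,0,0,0,0.029,1],[0,0,0,0,0,0.029,1],[0,0,0,0,0,0.029,1],[0,0,0,0,0,0.029,1],[0,0,0,0,0,0.029,1],[0,0,0,0,0,0,1]]]'
python3 - <<'E'
from seq import *
log(); p,T0,s=cur(); print(s['joint_pos'].round(0))
g=np.array([482,-24,64.])
for dep in (60,52):
  T=Rt(-9.2,dep); t=g+13*T[:,2]; print('grasp tcp',t)
  seq([(t-130*T[:,2]+[0,0,60],-9.2,dep),(t-90*T[:,2],-9.2,dep),(t,-9.2,dep)])
E
```

```text
time: 18.4
tool_pos: [490.7, 131.0, 318.1]
tcp_rot: [179.7, 0.1, -116.0]
ft_force: [0.3, -1.3, -0.1]
finger_gap: 85.7
time: 19.9
tool_pos: [490.1, 130.5, 317.1]
tcp_rot: [-179.5, -0.2, 118.4]
ft_force: [0.3, 0.1, -0.6]
finger_gap: 85.3
time: 21.4
tool_pos: [490.2, 130.3, 317.3]
tcp_rot: [179.9, 0.5, 4.0]
ft_force: [-0.1, -0.1, 0.0]
finger_gap: 85.1
[ 9. -8. 91. -0. 97. 95.]
grasp tcp [488.41638572 -25.03922772  52.74166975]
[424.25252849 -14.64695052 225.32497224] -9.2 60 q [ -7. -51. 134.  -2.  72.  93.] bad 0.374
   rot/2pi [-0.0093  0.0842  0.0358] deg 33.1 shift new [-1.646  3.073  1.174] old [-1.501  2.799  1.855] wristctr [244.  15. 541.]
[443.99525379 -17.84457427 130.68395609] -9.2 60 q [ -8. -48. 143.  -1.  57.  91.] bad 0.327
   rot/2pi [0. 0. 0.] deg 0.0 shift new [-0.6   -0.     1.839] old [-0.6   -0.     1.839] wristctr [264.  11. 447.]
[488.41638572 -25.03922772  52.74166975] -9.2 60 q [ -9. -30. 142.  -0.  37.  91.] bad 0.064
   rot/2pi [0. 0. 0.] deg 0.0 shift new [-0.   0.   1.8] old [-0.   0.   1.8] wristctr [308.   4. 369.]
grasp tcp [489.900643   -25.27962494  53.7558602 ]
[410.89421299 -12.48337552 216.19725817] -9.2 52 q [ -0. -51. 135. -10.  72. 102.] bad 3.13
   rot/2pi [-0.0118  0.1063  0.0353] deg 40.6 shift new [-2.119  3.073  0.911] old [-1.763  2.738  2.039] wristctr [189.  23. 504.]
[435.20388376 -16.42068303 124.67682803] -9.2 52 q [ -5. -47. 143.  -5.  57.  97.] bad 2.954
   rot/2pi [0. 0. 0.] deg 0.0 shift new [-0.739 -0.     1.746] old [-0.739 -0.     1.746] wristctr [213.  20. 412.]
[489.900643   -25.27962494  53.7558602 ] -9.2 52 q [ -7. -30. 143.  -5.  35.  96.] bad 1.839
   rot/2pi [0. 0. 0.] deg 0.0 shift new [-0.   0.   1.8] old [-0.   0.   1.8] wristctr [268.  11. 341.]
```

Run:
```python
from seq import *
g=np.array([482,-24,61.])
for dep in (65,70):
  T=Rt(-9.2,dep); t=g+13*T[:,2]; print('grasp tcp',t)
  xs=np.array([np.cos(np.radians(-9.2)),np.sin(np.radians(-9.2)),0]); O=np.array([580.5,-86.5,0])
  pr=O-3*xs; pr[2]=61; pr+=13*T[:,2]; pre=pr-65*xs
  seq([(t+[0,0,170],-9.2,dep),(t+[0,0,90],-9.2,dep),(t,-9.2,dep),(pre,-9.2,dep),(pr,-9.2,dep)])
```

```text
grasp tcp [487.42336356 -24.87839323  49.21799877]
[487.42336356 -24.87839323 219.21799877] -9.2 65 q [ -9. -37. 127.  -0.  65.  90.] bad 0.0
   rot/2pi [-0.0077  0.0704  0.0361] deg 28.6 shift new [-0.429  3.073  1.965] old [-0.254  3.091  1.967] wristctr [335.  -0. 550.]
[487.42336356 -24.87839323 139.21799877] -9.2 65 q [ -9. -33. 133.  -0.  55.  90.] bad 0.0
   rot/2pi [0. 0. 0.] deg 0.0 shift new [-0.676  0.     1.45 ] old [-0.676  0.     1.45 ] wristctr [335.  -0. 470.]
[487.42336356 -24.87839323  49.21799877] -9.2 65 q [ -9. -25. 138.  -0.  42.  91.] bad 0.0
   rot/2pi [0. 0. 0.] deg 0.0 shift new [-0.761  0.     1.631] old [-0.761  0.     1.631] wristctr [335.  -0. 380.]
[518.79809754 -76.50647246  49.21799877] -9.2 65 q [-16. -17. 132.   4.  40.  80.] bad 0.0
   rot/2pi [0. 0. 0.] deg 0.0 shift new [0.711 0.919 0.332] old [0.711 0.919 0.332] wristctr [367. -52. 380.]
[582.96195477 -86.89874966  49.21799877] -9.2 65 q [-15.  -5. 122.   4.  38.  82.] bad 0.0
   rot/2pi [0. 0. 0.] deg 0.0 shift new [1.178 0.    0.549] old [1.178 0.    0.549] wristctr [431. -62. 380.]
grasp tcp 
[... 379 characters left out ...]
g 0.0 shift new [-0.547  0.     1.504] old [-0.547  0.     1.504] wristctr [363.  -5. 482.]
[486.38906633 -24.71087363  48.78399593] -9.2 70 q [ -9. -20. 133.  -0.  47.  90.] bad 0.0
   rot/2pi [0. 0. 0.] deg 0.0 shift new [-0.616  0.     1.691] old [-0.616  0.     1.691] wristctr [363.  -5. 392.]
[517.7638003  -76.33895286  48.78399593] -9.2 70 q [-16. -13. 127.   3.  46.  82.] bad 0.0
   rot/2pi [0. 0. 0.] deg 0.0 shift new [0.737 0.919 0.268] old [0.737 0.919 0.268] wristctr [395. -56. 392.]
[581.92765753 -86.73123006  48.78399593] -9.2 70 q [-15.  -2. 117.   3.  44.  83.] bad 0.0
   rot/2pi [0. 0. 0.] deg 0.0 shift new [1.222 0.    0.445] old [1.222 0.    0.445] wristctr [459. -67. 392.]
```

```bash
python3 -m jog '[[[0,0,0,-0.0026,0.0235,0.012,1],[0,0,0,-0.0026,0.0235,0.012,1],[0,0,0,-0.0026,0.0235,0.012,1],[0,1,0,0,0,0,1],[0,1,0.3,0,0,0,1],[-0.2,0.8,0.6,0,0,0,1],[-0.2,0.25,1,0,0,0,1],[0,0,0,0,0,0,1]]]'
python3 - <<'E'
from seq import *
log(); p,T0,s=cur(); print(s['joint_pos'].round(0))
im,d,K,E=shot('wrist','w5'); C=cloud(d,K,E)
o=im.copy()
for z in (107,0):
    u=proj(np.array([482,-24,z]),K,E); cv2.circle(o,tuple(int(round(v)) for v in u),3,(255,0,0),1)
T=Rt(-9.2,65); plan(np.array([482,-24,61.])+13*T[:,2],T)
cv2.imwrite('pics/w5b.png',cv2.resize(o,(640,480))[:,:,::-1])
E
```

```text
time: 22.4
tool_pos: [485.2, -24.9, 218.5]
tcp_rot: [179.9, -24.7, -9.2]
ft_force: [-0.5, -0.0, 0.5]
finger_gap: 85.5
[ -9. -37. 127.  -0.  65.  90.]
rot/2pi [0.0002 0.0002 0.0001] deg 0.1 then shift/50 in new axes [-1.446  0.007  3.139]  in old axes [-1.441e+00  2.000e-03  3.141e+00]
ik [ -8.8 -24.6 137.7  -0.2  41.9  90.5] 0.0
```

View pics/w5b.png

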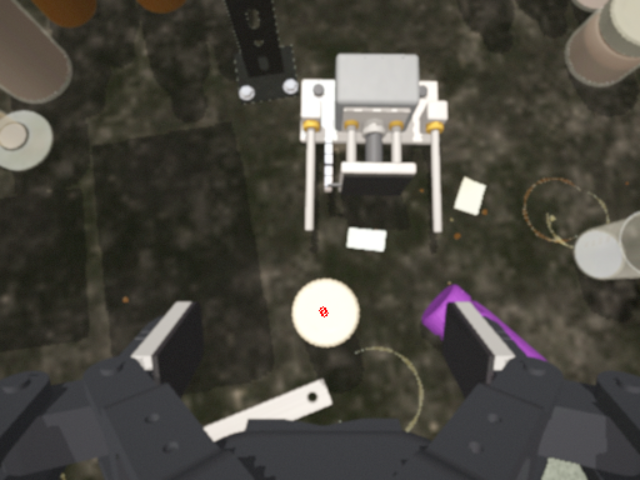

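```bash
python3 - <<'E'
from h import *
im,d,K,E=load('w5'); C=cloud(d,K,E)
at=lambda u,v,z: onplane((u+.5)/1.25-.5,(v+.5)/1.25-.5,z,K,E)
L=at(309,229,30);Q=at(437,231,30);y=(L-Q)[:2];print(L,Q,np.linalg.norm(y)); y/=np.linalg.norm(y);print('yaw',np.degrees(np.arctan2(-y[0],y[1])));x=np.array([y[1],-y[0]]);print('O',(L+Q)[:2]/2+38*x)
for e in ((342,171),(414,170),(342,164),(414,164)): print(at(*e,66))
print('jar',at(326,312,107))
E
python3 -m jog '[[[-0.3,0,0.7,0,0,0,1],[-0.35,0,0.7,0,0,0,1],[-0.35,0,0.7,0,0,0,1],[-0.2,0,0.5,0,0,0,1],[-0.15,0,0.35,0,0,0,1],[-0.09,0,0.19,0,0,0,1],[0,0,0,0,0,0,1]]]'
python3 -c "
from kin import *
log();T=Rt(-9.2,65); plan(np.array([482,-24,61.])+13*T[:,2],T)"
```

```text
[552.81052394 -22.91934573  30.        ] [ 533.44300866 -132.67111702   30.        ] 111.44753003225904
yaw -10.007754831349557
O [580.54856746 -84.39892713]
[588.39422188 -56.24806298  66.        ]
[ 580.13258678 -113.21451713   66.        ]
[594.14878643 -57.21649517  66.        ]
[ 585.04663644 -114.18483881   66.        ]
jar [481.88917081 -25.64655607 107.        ]
time: 23.32
tool_pos: [490.2, -24.2, 52.2]
tcp_rot: [180.0, -25.2, -9.2]
ft_force: [-0.0, -0.1, 0.3]
finger_gap: 85.2
rot/2pi [ 0.0001 -0.0006  0.0001] deg 0.2 then shift/50 in new axes [-0.073  0.022  0.031]  in old axes [-0.074  0.022  0.031]
ik [ -8.8 -24.6 137.7  -0.2  41.9  90.5] 0.0
```

```bash
python3 -m jog '[[[-0.07,0.02,0.03,0,0,0,1],[0,0,0,0,0,0,1],[0,0,0,0,0,0,0],[0,0,0,0,0,0,0],[0,0,0,0,0,0,0],[0,0,0,0,0,0,0],[0,0,0,0,0,0,0],[0,0,0,0,0,0,0],[0,0,0,0,0,0,0]]]' 60
python3 - <<'E'
from seq import *
log(); p,T0,s=cur(); print(s['ft_force'],s['finger_gap'])
# jar centre on tool: keep 482,-24.8 ; relative offset
c=np.array([482,-24.8]); off=p[:2]-c; print('off',off)
xs=np.array([np.cos(np.radians(-9.2)),np.sin(np.radians(-9.2))]); O=np.array([580.5,-85.2])
for sx in (-70,-26,-3.5):
    t=np.r_[O+sx*xs+off,p[2]]; print(sx,t.round(1),'old axes',(T0.T@(t-p)/50).round(3))
E
```

```text
time: 24.45
tool_pos: [487.6, -25.5, 49.3]
tcp_rot: [180.0, -25.3, -9.3]
ft_force: [-0.8, 0.1, 4.9]
finger_gap: 42.9
[-0.80786005  0.08474559  4.87302561] 42.94708263120886
off [ 5.61562561 -0.73522874]
-70 [517.  -74.7  49.3] old axes [0.668 0.876 0.316]
-26 [560.5 -81.8  49.3] old axes [1.464 0.875 0.692]
-3.5 [582.7 -85.4  49.3] old axes [1.871 0.874 0.884]
```

```bash
cat > lid.py <<'E'
from kin import *
def lid(n):
    im,d,K,E=shot('wrist',n); C=cloud(d,K,E)
    m=(C[...,2]>95)&(C[...,2]<116)&(d>0); p=cur()[0]; m&=np.hypot(C[...,0]-p[0],C[...,1]-p[1])<45
    m&=(im.min(-1)>150); Q=C[m]; (u,r)=cv2.minEnclosingCircle(Q[:,:2].astype(np.float32)) if len(Q) else (0,0)
    v=np.argwhere(m); print('lid',len(Q),'mean',Q.mean(0).round(1),'pct',np.percentile(Q[:,:2],[2,98],axis=0).round(1).tolist(),'px rows/cols',v.min(0),v.max(0),'tcp',p.round(1))
E
python3 -c "
from lid import *
lid('w6')"
python3 -m jog '[[[0,0,0,0,0,0,0.5],[0,0,0,0,0,0,1],[0,0,0,0,0,0,1],[0,0,0,0,0,0,1],[0,0,0,0,0,0,1]]]'
python3 -c "
from lid import *
lid('w7')"
```

```text
lid 15387 mean [483.2 -23.4 105.7] pct [[464.6, -42.5], [502.5, -4.6]] px rows/cols [194 188] [336 329] tcp [487.6 -25.5  49.3]
time: 25.12
tool_pos: [486.8, -25.4, 48.4]
tcp_rot: [180.0, -25.2, -9.3]
ft_force: [0.5, -0.1, 0.5]
finger_gap: 85.4
lid 15544 mean [481.7 -24.8 105.5] pct [[463.4, -43.8], [501.0, -6.1]] px rows/cols [195 193] [338 333] tcp [486.9 -25.4  48.4]
```

```bash
python3 -m jog '[[[0.072,0,0.034,0,0,0,1],[0,0,0,0,0,0,0],[0,0,0,0,0,0,0],[0,0,0,0,0,0,0],[0,0,0,0,0,0,0],[0,0,0,0,0,0,0],[0,0,0,0,0,0,0],[0,0,0,0,0,0,0]]]' 60
python3 -c "
from lid import *
lid('w8')"
```

```text
time: 26.18
tool_pos: [491.2, -26.1, 48.9]
tcp_rot: [180.0, -25.2, -9.3]
ft_force: [-0.1, -0.5, 4.7]
finger_gap: 43.7
lid 14886 mean [484.2 -23.7 105.7] pct [[466.9, -42.5], [502.7, -4.9]] px rows/cols [205 187] [339 329] tcp [491.2 -26.1  48.9]
```

```bash
python3 -c "
from h import *
a=load('w7')[0];b=load('w8')[0]
cv2.imwrite('pics/w78.png',np.hstack([cv2.resize(a[150:384,110:410],(400,312)),cv2.resize(b[150:384,110:410],(400,312))])[:,:,::-1])"
```

```text
(no output)
```

View pics/w78.png

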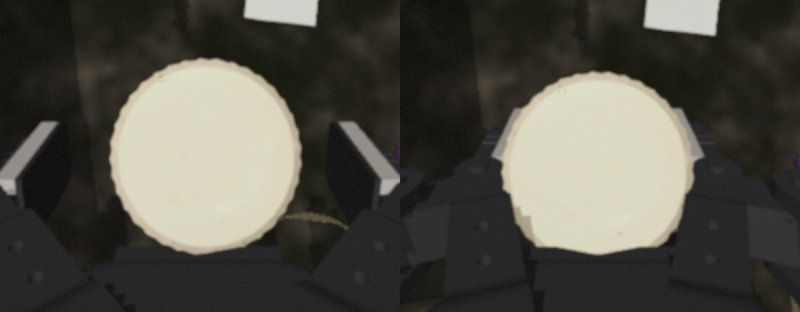

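```bash
python3 -m jog '[[[0.01,0,-0.01,0,0,0,0],[0.21,0,0.099,0,0,0,0],[0.21,0,0.099,0,0,0,0],[0.21,0,0.099,0,0,0,0],[0,0.22,0,0,0,0,0],[0,0.22,0,0,0,0,0],[0,0.22,0,0,0,0,0],[0,0.22,0,0,0,0,0],[0,0,0,0,0,0,0]]]'
python3 - <<'E'
from lid import *
log(); lid('w9'); im,d,K,E=load('w9'); C=cloud(d,K,E); p,T0,s=cur()
xs=np.array([np.cos(np.radians(-9.2)),np.sin(np.radians(-9.2))]); ys=np.array([-xs[1],xs[0]]); O=np.array([580.5,-85.2])
j=p[:2]-9*xs; print('jar stopframe',(j-O)@xs,(j-O)@ys)
# pad top plate by depth
m=(abs(C[...,2]-65)<5)&(d>0); q=(C[...,:2]-O); sx=q@xs; sy=q@ys; m&=(abs(sx)<12)&(abs(sy)<45); print('plate',m.sum(),np.percentile(sx[m],[2,50,98]).round(1),np.percentile(sy[m],[1,50,99]).round(1))
v,u=np.where(m); print(u.min(),u.max(),v.min(),v.max())
a=np.polyfit(sy[m],sx[m],1); print('slope deg',np.degrees(np.arctan(a[0])))
E
```

```text
time: 27.35
tool_pos: [519.5, -76.2, 50.6]
tcp_rot: [179.9, -25.4, -9.3]
ft_force: [-0.5, -3.2, 8.1]
finger_gap: 43.2
lid 14914 mean [516.5 -73.3 106.9] pct [[498.9, -92.1], [536.0, -54.6]] px rows/cols [191 185] [330 325] tcp [519.5 -76.1  50.5]
jar stopframe -70.64197311108637 -0.7753170661448092
plate 3242 [-0.8  4.1 10.6] [-28.3   0.3  29. ]
195 320 92 121
slope deg 0.7802615957621347
```

```bash
python3 -m jog '[[[0,0,0,0,0,0,0.5],[0,0,0,0,0,0,1],[0,0,0,0,0,0,1],[0,0,0,0,0,0,1],[0,0,0,0,0,0,1]]]'
python3 -c "
from lid import *
lid('w10')"
```

```text
time: 28.02
tool_pos: [518.1, -75.0, 48.8]
tcp_rot: [180.0, -25.2, -9.3]
ft_force: [-0.5, 0.0, 0.5]
finger_gap: 85.5
lid 15258 mean [511.  -73.8 106.7] pct [[494.4, -92.6], [529.7, -55.0]] px rows/cols [204 192] [339 397] tcp [518.2 -75.   49. ]
```

```bash
python3 -m jog '[[[0.017,0,-0.036,0,0,0,1],[0,0,0,0,0,0,0],[0,0,0,0,0,0,0],[0,0,0,0,0,0,0],[0,0,0,0,0,0,0],[0,0,0,0,0,0,0],[0,0,0,0,0,0,0],[0,0,0,0,0,0,0]]]' 90
python3 -c "
from lid import *
lid('w11')"
python3 -m jog '[[[0.02,0,-0.045,0,0,0,0],[0,0,0,0,0,0,0]]]'
python3 -c "
from lid import *
lid('w12')"
```

```text
time: 29.08
tool_pos: [518.8, -75.2, 51.6]
tcp_rot: [180.0, -25.2, -9.3]
ft_force: [2.3, 2.1, 3.9]
finger_gap: 41.8
lid 9614 mean [505.7 -72.3 105.4] pct [[492.8, -88.9], [519.4, -55.0]] px rows/cols [242 194] [339 320] tcp [518.9 -75.2  51.7]
time: 29.38
tool_pos: [517.1, -75.0, 52.5]
tcp_rot: [179.9, -25.0, -9.3]
ft_force: [-0.2, -0.1, -3.6]
finger_gap: 41.8
lid 9615 mean [504.1 -72.2 106.2] pct [[491.3, -88.8], [517.8, -54.8]] px rows/cols [242 194] [339 321] tcp [517.2 -75.   52.5]
```

```bash
python3 - <<'E'
from h import *
xs=np.array([np.cos(np.radians(-9.2)),np.sin(np.radians(-9.2))]); ys=np.array([-xs[1],xs[0]]); O=np.array([580.5,-85.2])
for n in ('w7','w8','w9','w10','w11','w12'):
    im,d,K,E=load(n); C=cloud(d,K,E)
    m=(C[...,2]>92)&(C[...,2]<120)&(im.min(-1)>150); m[:180]=0
    Q=C[m]; s=(Q[:,:2]-O)@xs; y=(Q[:,:2]-O)@ys
    k=abs(s-np.median(s))<30
    A=np.c_[s-s.mean(),y-y.mean(),np.ones(len(s))][k]; r=np.linalg.lstsq(A,Q[k,2],rcond=None)[0]
    print(n,len(s),'slope s,y deg',np.degrees(np.arctan(r[:2])).round(1),'z',r[2].round(1),'s',np.percentile(s,[1,99]).round(1),'y',np.percentile(y,[1,99]).round(1))
E
ls pics/log.txt; python3 -c "
from h import *
im=load('w12')[0]; cv2.imwrite('pics/w12b.png',cv2.resize(im[60:384],(790,500))[:,:,::-1])"
```

```text
w7 15702 slope s,y deg [0.2 1.3] z 105.5 s [-126.4  -86.9] y [23.5 64. ]
w8 14886 slope s,y deg [-0.9  0.6] z 105.7 s [-122.5  -85.6] y [25.8 65.2]
w9 14914 slope s,y deg [-11.8  -0.5] z 106.9 s [-83.5 -44.7] y [-18.1  21.3]
w10 15397 slope s,y deg [-8.5  0.6] z 106.6 s [-87.2 -50.8] y [-20.   20.1]
w11 9619 slope s,y deg [-1.4  0.5] z 105.4 s [-88.5 -61.8] y [-16.8  19.4]
w12 9639 slope s,y deg [-1.8  0.4] z 106.2 s [-90.1 -63.4] y [-17.2  19.4]
pics/log.txt
```

View pics/w12b.png

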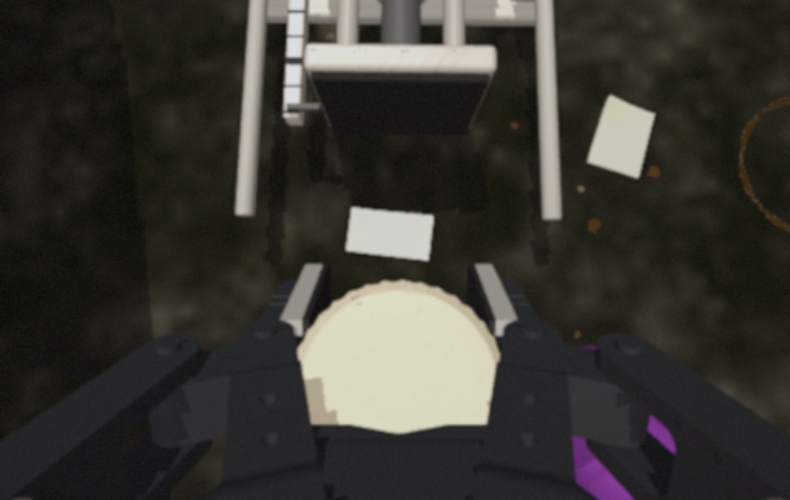

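The right half of the last picture shows the jar at (400,360) between the pads, with the stop's pad ahead at (400,60–130). The depth data say it is upright again. It leaned while sliding because the grip is high, so I'll carry it just clear of the bench, set it down near the pad, and then press from behind, lower down.

```bash
cat > tilt.py <<'E'
from h import *
xs=np.array([np.cos(np.radians(-9.2)),np.sin(np.radians(-9.2))]); ys=np.array([-xs[1],xs[0]]); O=np.array([580.5,-86.5])
def sf(p): q=np.array(p)[...,:2]-O; return q@xs,q@ys
def rep(n,cam='wrist'):
    s0=telemetry.sense(); im,d,K,E=shot(cam,n); C=cloud(d,K,E); s,y=sf(C)
    m=(C[...,2]>92)&(C[...,2]<120)&(im.min(-1)>150)&(abs(y)<40)&(s>-125)&(s<45)
    Q=C[m]; a,b=s[m],y[m]
    if len(a)>50:
        r=np.linalg.lstsq(np.c_[a-a.mean(),b-b.mean(),np.ones(len(a))],Q[:,2],rcond=None)[0]
        print('lid n',len(a),'slope s,y',np.degrees(np.arctan(r[:2])).round(1),'z',r[2].round(1),'s',np.percentile(a,[1,99]).round(1),'y',np.percentile(b,[1,99]).round(1))
    m=(abs(C[...,2]-65)<4)&(s>-8)&(s<48)&(abs(y)<29)&(im.min(-1)>110)
    if m.sum()>20: print('plate n',m.sum(),'s',np.percentile(s[m],[5,50,95]).round(1),'y',np.percentile(y[m],[1,99]).round(1))
    print('tcp s,y',np.round(sf(s0['tool_pos']),1),'z',s0['tool_pos'][2].round(1),'f',s0['ft_force'].round(1),'f.s',(s0['ft_force'][:2]@xs).round(1),'t',s0['time'])
E
python3 -c "
from tilt import *
rep('x1')"
python3 -m jog '[[[0.1,0.01,0.047,0,0,0,0],[0.18,0.01,0.085,0,0,0,0],[0.2,0.01,0.093,0,0,0,0],[0.18,0,0.085,0,0,0,0],[0.1,0,0.047,0,0,0,0],[0.055,0,0.026,0,0,0,0],[0,0,0,0,0,0,0]]]'
python3 -c "
from tilt import *
rep('x2')"
```

```text
lid n 9659 slope s,y [-1.8  0.5] z 106.3 s [-90.2 -63.5] y [-15.8  20.7]
plate n 1993 s [ 2.6  6.  10.1] y [-27.2  28.3]
tcp s,y [-64.3   1.2] z 52.5 f [-0.6 -0.3 -2.9] f.s -0.6 t 29.425
time: 30.35
tool_pos: [562.5, -83.8, 53.5]
tcp_rot: [180.0, -25.2, -9.3]
ft_force: [-1.3, 0.1, -3.3]
finger_gap: 41.7
lid n 9716 slope s,y [-2.2  0.5] z 107.2 s [-44.2 -17.5] y [-17.4  19.4]
plate n 2324 s [ 2.8  6.5 10.6] y [-27.2  28.5]
tcp s,y [-18.2  -0.2] z 53.5 f [-1.3  0.1 -3.3] f.s -1.3 t 30.35
```

```bash
python3 -m jog '[[[-0.009,0,0.018,0,0,0,0],[-0.006,0,0.013,0,0,0,0],[0,0,0,0,0,0,0]]]'
python3 -m jog '[[[0,0,0,0,0,0,0.6],[0,0,0,0,0,0,0.8],[0,0,0,0,0,0,1],[0,0,0,0,0,0,1],[0,0,0,0,0,0,1],[0,0,0,0,0,0,1]]]'
python3 - <<'E'
from tilt import *
rep('x3')
from seq import *
p,T0,s=cur()
b=O+(-41)*xs+0.6*ys
for dep in(60,65,70):
    T=Rt(-9.2,dep); t=np.r_[b-40*xs,26]; seq([(p+[0,0,130],-9.2,65),(t+[0,0,130],-9.2,dep),(t,-9.2,dep),(np.r_[b+(41-3.5-32)*xs,26],-9.2,dep)])
E
```

```text
time: 30.78
tool_pos: [562.4, -83.8, 51.9]
tcp_rot: [180.0, -25.2, -9.3]
ft_force: [0.6, -0.4, -2.7]
finger_gap: 41.7
time: 31.52
tool_pos: [562.5, -83.9, 52.0]
tcp_rot: [180.0, -25.2, -9.3]
ft_force: [1.8, 0.3, -0.1]
finger_gap: 85.4
lid n 9173 slope s,y [0.3 1.3] z 105.5 s [-45.  -21.2] y [-20.8  19.3]
plate n 2348 s [ 2.7  6.5 10.5] y [-27.1  28.4]
tcp s,y [-18.2  -0.3] z 52.0 f [ 1.8  0.3 -0.1] f.s 1.7 t 31.525
[562.49716578 -83.87535801 181.92882237] -9.2 65 q [-15. -20. 119.   3.  56.  83.] bad 0.0
   rot/2pi [ 0.0002 -0.0005 -0.0002] deg 0.2 shift new [ 1.099  0.    -2.356] old [ 1.107e+00  2.000e-03 -2.353e+00] wristctr [410. -59. 513.]
[500.63789124 -72.95734204 156.        ] -9.2 60 q [-17. -36. 135.   5.  52.  80.] bad 0.0
   rot/2pi [ 0.      0.0139 -0.    ] deg 5.0 shift new [-1.347 -0.018 -0.179] old [-1.358 -0.018 -0.061] wristctr [320. -44. 472.]
[500.63789124 -72.95734204  26.        ] -9.2 60 q [-17. -22. 140.   7.  32.  77.] bad 0.0
   rot/2pi [0. 0. 0.] deg 0.0 shift new [-1.3    0.     2.252] old [-1.3    0.     2.252] wristctr [320. -44. 342.]
[545.5525913  -80.
[... 1195 characters left out ...]
.356] old [ 1.107e+00  2.000e-03 -2.353e+00] wristctr [410. -59. 513.]
[500.63789124 -72.95734204 156.        ] -9.2 70 q [-16. -25. 125.   3.  61.  83.] bad 0.0
   rot/2pi [-0.     -0.0139  0.    ] deg 5.0 shift new [-1.358 -0.018  0.058] old [-1.358 -0.018 -0.061] wristctr [377. -53. 499.]
[500.63789124 -72.95734204  26.        ] -9.2 70 q [-16. -13. 131.   3.  43.  81.] bad 0.0
   rot/2pi [0. 0. 0.] deg 0.0 shift new [-0.889  0.     2.443] old [-0.889  0.     2.443] wristctr [377. -53. 369.]
[545.5525913  -80.23193608  26.        ] -9.2 70 q [-15.  -5. 124.   3.  42.  82.] bad 0.0
   rot/2pi [0. 0. 0.] deg 0.0 shift new [0.855 0.    0.311] old [0.855 0.    0.311] wristctr [422. -60. 369.]
```

```bash
python3 -m jog '[[[0.1,0,-0.21,0,0,0,1],[0.3,0,-0.65,0,0,0,1],[0.35,0,-0.75,0,0,0,1],[0.35,0,-0.75,0,0,0,1],[-0.5,-0.016,-0.23,0,0,0,0.24],[-0.5,0,-0.23,0,0,0,0.24],[-0.45,0,-0.21,0,0,0,0.24],[0,0,0,0,0,0,0.24],[0,0,0,0,0,0,0.24]]]'
python3 -c "
from tilt import *
rep('x4')"
```

```text
time: 32.7
tool_pos: [484.1, -70.3, 182.7]
tcp_rot: [180.0, -25.3, -9.3]
ft_force: [-0.3, -0.5, 0.3]
finger_gap: 20.2
lid n 2634 slope s,y [1.1 1.2] z 105.3 s [-64.1 -23.1] y [-21.4  18.9]
plate n 626 s [ 2.   5.6 10. ] y [-27.6  28.5]
tcp s,y [-97.7   0.6] z 182.7 f [-0.3 -0.5  0.3] f.s -0.2 t 32.7
```

```bash
python3 -m jog '[[[-0.3,0,0.65,0,0,0,0.24],[-0.4,0,0.85,0,0,0,0.24],[-0.4,0,0.85,0,0,0,0.24],[-0.234,0,0.508,0,0,0,0.24],[0,0,0,0,0,0,0.24]]]'
python3 -c "
from tilt import *
rep('x5')"
python3 -m jog '[[[0.09,0,0.042,0,0,0,0.24],[0.09,0,0.042,0,0,0,0.24],[0,0,0,0,0,0,0.24]]]'
python3 -c "
from tilt import *
rep('x6')"
```

```text
time: 33.38
tool_pos: [481.6, -69.5, 20.7]
tcp_rot: [-180.0, -24.8, -9.3]
ft_force: [-0.7, -0.7, 0.4]
finger_gap: 20.6
lid n 13565 slope s,y [-0.4  1.3] z 105.4 s [-63.4 -37.9] y [-20.2  19.4]
tcp s,y [-100.3    1. ] z 20.7 f [-0.7 -0.7  0.4] f.s -0.6 t 33.375
time: 33.8
tool_pos: [495.1, -72.2, 25.4]
tcp_rot: [179.9, -25.3, -9.3]
ft_force: [1.0, -0.5, 0.3]
finger_gap: 20.9
lid n 18997 slope s,y [0.3 1.4] z 105.5 s [-62.8 -23.8] y [-20.  19.]
plate n 984 s [ 2.9  7.2 10.5] y [-27.6  28.8]
tcp s,y [-86.6   0.5] z 25.4 f [ 1.  -0.5  0.3] f.s 1.1 t 33.8
```

```bash
for i in 1 2 3; do python3 -m jog '[[[0.05,0,0.0235,0,0,0,0.24],[0.05,0,0.0235,0,0,0,0.24],[0,0,0,0,0,0,0.24]]]' >/dev/null
python3 -c "
from tilt import *
rep('y$i')"; done
```

```text
lid n 20230 slope s,y [0.3 1.4] z 105.5 s [-62.7 -23.5] y [-19.9  19. ]
plate n 1313 s [ 2.9  7.2 10.4] y [-27.4  28.7]
tcp s,y [-82.4   0.6] z 24.0 f [-0.7 -0.3 -0.4] f.s -0.6 t 34.225
lid n 20930 slope s,y [0.1 1.4] z 105.5 s [-62.5 -23.1] y [-20.  19.]
plate n 1964 s [ 2.9  7.2 10.3] y [-27.2  28.7]
tcp s,y [-76.8   0.6] z 24.0 f [-0.6 -0.1  0.2] f.s -0.5 t 34.65
lid n 21566 slope s,y [-0.1  1.3] z 105.5 s [-62.  -22.5] y [-20.  19.]
plate n 2439 s [ 2.8  6.5 10.1] y [-27.1  28.5]
tcp s,y [-71.3   0.6] z 24.0 f [-0.7 -0.  -0.2] f.s -0.7 t 35.075
```

```bash
for i in 4 5 6; do python3 -m jog '[[[0.045,0,0.021,0,0,0,0.24],[0.045,0,0.021,0,0,0,0.24],[0,0,0,0,0,0,0.24]]]' >/dev/null
python3 -c "
from tilt import *
rep('y$i')"; done
```

```text
lid n 21266 slope s,y [-2.   0.8] z 105.7 s [-55.1 -15.7] y [-18.5  20.3]
plate n 883 s [ 3.   7.4 10.4] y [-27.7  28.9]
tcp s,y [-66.4   0.6] z 24.0 f [-1.8 -0.5  0.2] f.s -1.7 t 35.5
lid n 21090 slope s,y [-2.2  0.8] z 105.7 s [-49.6 -10.5] y [-18.5  20.5]
plate n 319 s [ 4.1  8.2 10.8] y [-27.6  29. ]
tcp s,y [-61.4   0.6] z 24.0 f [-1.6  0.9  0.6] f.s -1.7 t 35.925
lid n 21153 slope s,y [-2.2  0.7] z 105.7 s [-44.8  -5.4] y [-18.4  20.5]
plate n 52 s [ 6.9  9.5 11. ] y [-27.7  29. ]
tcp s,y [-56.4   0.6] z 24.1 f [-0.5 -0.2 -1. ] f.s -0.4 t 36.35
```

```bash
for i in 7 8 9; do python3 -m jog '[[[0.045,0,0.021,0,0,0,0.24],[0.045,0,0.021,0,0,0,0.24],[0,0,0,0,0,0,0.24]]]' >/dev/null
python3 -c "
from tilt import *
rep('y$i')"; done
```

```text
lid n 21336 slope s,y [-1.6  1. ] z 105.6 s [-40.7  -1.6] y [-18.7  20.2]
plate n 27 s [ 9.  11.4 12.4] y [26.9 28.9]
tcp s,y [-51.7   0.6] z 23.8 f [-1.3 -0.2 -0.6] f.s -1.2 t 36.775
lid n 21742 slope s,y [-0.8  1.3] z 105.5 s [-37.5   1.9] y [-19.1  19.8]
plate n 68 s [11.8 14.5 16.7] y [25.8 28.9]
tcp s,y [-47.    0.6] z 23.6 f [-3.   1.2 -0.8] f.s -3.1 t 37.2
lid n 21897 slope s,y [-0.6  1.4] z 105.5 s [-33.3   6.2] y [-19.2  19.9]
plate n 76 s [15.5 18.6 20.8] y [25.7 29. ]
tcp s,y [-42.4   0.7] z 23.4 f [-6.   1.9  1.1] f.s -6.2 t 37.625
```

```bash
for i in 10 11; do python3 -m jog '[[[0.045,0,0.021,0,0,0,0.24],[0.042,0,0.02,0,0,0,0.24],[0,0,0,0,0,0,0.24]]]' >/dev/null
python3 -c "
from tilt import *
rep('y$i')"; done
python3 - <<'E'
from tilt import *
f=[]
for i in range(6):
    f.append(telemetry.sense()['ft_force']); im,d,K,E=shot('side' if i%2 else 'scene','z%d'%i)
print(np.mean(f,0).round(2), (np.mean(f,0)[:2]@xs).round(2))
# pad plate in scene/side against baseline
for n in ('s1','z0','d1','z1'):
    im,d,K,E=load(n); C=cloud(d,K,E); s,y=sf(C)
    m=(abs(C[...,2]-66)<8)&(s>-15)&(s<48)&(abs(y)<40); print(n,m.sum(),np.percentile(s[m],[5,50,95]).round(1) if m.sum()>5 else '')
# pixel check of pad top corners: expected px at stop-frame (face s, y=30,z=66) 
for n in ('w5','y9','y11'):
    im,d,K,E=load(n)
    for ss in (0,10,20): print(n,ss,proj(np.r_[O+ss*xs+30.6*ys,66],K,E).round(1),proj(np.r_[O+ss*xs-29.4*ys,66],K,E).round(1))
E
```

```text
lid n 22060 slope s,y [-0.6  1.4] z 105.5 s [-29.   10.4] y [-19.2  19.8]
plate n 74 s [19.7 23.1 25.2] y [25.5 29. ]
tcp s,y [-38.    0.7] z 23.2 f [-9.7  2.3  3.7] f.s -9.9 t 38.05
lid n 22207 slope s,y [-0.6  1.3] z 105.5 s [-24.8  14.7] y [-19.3  19.8]
plate n 86 s [23.9 27.3 29.4] y [25.4 29. ]
tcp s,y [-33.5   0.7] z 23.1 f [-13.8   2.4   6.6] f.s -14.0 t 38.475
[-13.52   3.11   6.44] -13.84
s1 67 [-1.5  4.  10.3]
z0 60 [-13.9   9.5  28.4]
d1 53 [-4.3 -0.   7.2]
z1 60 [-11.8  14.2  26.2]
w5 0 [274.  139.6] [334.2 139.7]
w5 10 [274.  129.9] [333.9 130.1]
w5 20 [273.9 120.4] [333.5 120.6]
y9 0 [180.5 132.1] [342.2 132.1]
y9 10 [181.6 106.7] [341.1 106.7]
y9 20 [182.6  81.9] [340.  82.]
y11 0 [179.5 155.2] [343.7 155.2]
y11 10 [180.6 129. ] [342.6 129.1]
y11 20 [181.6 103.6] [341.4 103.7]
```

Run:
```python
from tilt import *
for n in ('x6','y1','y2','y3','y6','y8','y9','y10','y11'):
    im,d,K,E=load(n); C=cloud(d,K,E); s,y=sf(C)
    o=[]
    for lo,hi in ((25,29),(-29,-24)):
        m=(abs(C[...,2]-65)<4)&(s>-8)&(s<48)&(y>lo)&(y<hi)&(im.min(-1)>110); o.append((m.sum(),np.percentile(s[m],[10,50,90]).round(1) if m.sum()>5 else ''))
    print(n,o)
def prof(n,y0,z):
    im,d,K,E=load(n); g=cv2.GaussianBlur(im,(3,3),0).mean(-1).astype(np.float32)
    S=np.arange(-8,67,1.5); uv=np.array([proj(np.r_[O+s*xs+y0*ys,z],K,E) for s in S],np.float32)
    v=cv2.remap(g,uv[:,0].reshape(1,-1),uv[:,1].reshape(1,-1),cv2.INTER_LINEAR)[0]
    print(n,y0,' '.join('%.0f:%.0f'%(a,b) for a,b in zip(S,v)))
for n in ('w5','y11'):
    for y0 in (34,36,38,39.5,41,42.5): prof(n,y0,35)
```

```text
x6 [(np.int64(190), array([3.2, 6. , 9.7])), (np.int64(153), array([3. , 6. , 9.1]))]
y1 [(np.int64(196), array([3.2, 6.4, 9.8])), (np.int64(170), array([2.7, 5.6, 8.8]))]
y2 [(np.int64(204), array([3.3, 6.2, 9.8])), (np.int64(179), array([2.8, 5.7, 9. ]))]
y3 [(np.int64(209), array([3.2, 6.3, 9.9])), (np.int64(172), array([2.9, 5.9, 9.1]))]
y6 [(np.int64(46), array([ 7.5,  9.5, 10.7])), (np.int64(6), array([ 8.4,  9.5, 10.2]))]
y8 [(np.int64(68), array([12.2, 14.5, 16.5])), (np.int64(0), '')]
y9 [(np.int64(76), array([16. , 18.6, 20.7])), (np.int64(0), '')]
y10 [(np.int64(74), array([20.2, 23.1, 24.8])), (np.int64(0), '')]
y11 [(np.int64(86), array([24.6, 27.3, 29.2])), (np.int64(0), '')]
w5 34 -8:48 -6:53 -5:64 -4:76 -2:83 -0:99 1:128 2:126 4:96 6:84 7:84 8:83 10:77 12:69 13:63 14:59 16:56 18:54 19:52 20:51 22:50 24:50 25:51 26:51 28:52 30:63 31:80 32:97 34:107 36:102 37:98 38:111 40:148 42:188 43:221 44:234 46:233 48:228 49:218 50:198 52:162 54:129 55:119 56:119 58:119 60:119 61:119 62:118 64:118 66:117
w5 36 -8:41 -6:42 -5:43 -4:44 -2:52 -0:82 1:123 2:121 4:85 6:70 7:71 8:69 10:6
[... 3014 characters left out ...]
6:210
y11 41 -8:25 -6:29 -5:29 -4:111 -2:180 -0:135 1:202 2:218 4:218 6:218 7:218 8:214 10:169 12:218 13:218 14:218 16:186 18:169 19:81 20:113 22:202 24:218 25:218 26:218 28:217 30:160 31:213 32:218 34:218 36:218 37:218 38:205 40:135 42:216 43:218 44:217 46:218 48:217 49:218 50:217 52:217 54:217 55:216 56:217 58:216 60:217 61:215 62:210 64:209 66:210
y11 42.5 -8:20 -6:23 -5:24 -4:72 -2:175 -0:134 1:201 2:218 4:218 6:218 7:218 8:214 10:168 12:218 13:218 14:218 16:217 18:208 19:86 20:110 22:198 24:218 25:218 26:218 28:217 30:155 31:211 32:217 34:218 36:217 37:217 38:205 40:133 42:215 43:217 44:217 46:216 48:216 49:216 50:216 52:216 54:215 55:215 56:215 58:215 60:215 61:211 62:192 64:164 66:196
```

```bash
cat > ptr.py <<'E'
from tilt import *
def ptr(n,a,b):
    im,d,K,E=load(n); g=im.mean(-1).astype(np.float32)
    S=np.arange(a,b,.5)
    f=lambda y0:cv2.remap(g,*[np.array([[proj(np.r_[O+s*xs+y0*ys,35],K,E)[k] for s in S]],np.float32) for k in (0,1)],cv2.INTER_LINEAR)[0]
    A=np.mean([f(y) for y in (39.5,40,40.5,41)],0); B=np.mean([f(y) for y in (42.3,42.6,42.9)],0)
    print(n,'s: strip-with-pointer/outer'); print(' '.join('%.1f:%.0f/%.0f'%t for t in zip(S,A,B)))
E
python3 -c "
from ptr import *
ptr('y3',-8,6); ptr('y11',12,24)"
```

```text
y3 s: strip-with-pointer/outer
-8.0:42/29 -7.5:42/29 -7.0:57/30 -6.5:91/35 -6.0:115/50 -5.5:121/70 -5.0:121/89 -4.5:122/105 -4.0:122/116 -3.5:124/124 -3.0:133/136 -2.5:149/158 -2.0:159/177 -1.5:148/171 -1.0:112/132 -0.5:65/79 0.0:39/54 0.5:41/62 1.0:58/71 1.5:82/85 2.0:102/101 2.5:112/111 3.0:131/131 3.5:171/171 4.0:203/205 4.5:214/217 5.0:216/218 5.5:216/218
y11 s: strip-with-pointer/outer
12.0:217/218 12.5:217/218 13.0:217/218 13.5:217/218 14.0:217/218 14.5:217/218 15.0:215/218 15.5:200/218 16.0:179/218 16.5:171/218 17.0:170/219 17.5:167/215 18.0:150/189 18.5:111/129 19.0:85/70 19.5:104/79 20.0:127/102 20.5:136/107 21.0:151/122 21.5:183/166 22.0:206/204 22.5:214/217 23.0:215/218 23.5:216/218
```

```bash
cat > pl.py <<'E'
from tilt import *
def pl(n,a,b,yy=(26,27,28),st=.5,z=66):
    im,d,K,E=load(n); g=im.mean(-1).astype(np.float32); S=np.arange(a,b,st)
    f=lambda y0:cv2.remap(g,*[np.array([[proj(np.r_[O+s*xs+y0*ys,z],K,E)[k] for s in S]],np.float32) for k in (0,1)],cv2.INTER_LINEAR)[0]
    A=np.mean([f(y) for y in yy],0); G=np.diff(A)/st; i,j=G.argmax(),G.argmin()
    print(n,yy[0],'rise %.1f fall %.1f'%(S[i]+st/2,S[j]+st/2),'max',A.max().round(0),'cam s,z',np.round(sf(E[:3,3])[0],1),E[2,3].round(0))
if __name__=='__main__':
    for n in ('w5','x4','y1','y2','y3','y6'): pl(n,-5,20); pl(n,-5,20,(-28,-27,-26))
    for n,c in (('y9',10),('y10',15),('y11',19)): pl(n,c-5,c+20); pl(n,c-5,c+20,(-28,-27,-26))
E
python3 pl.py
```

```text
w5 26 rise 1.2 fall 10.2 max 255.0 cam s,z -101.7 376.0
w5 -28 rise 1.2 fall 10.8 max 212.0 cam s,z -101.7 376.0
x4 26 rise 1.8 fall 11.2 max 255.0 cam s,z -97.3 340.0
x4 -28 rise 1.8 fall 10.2 max 220.0 cam s,z -97.3 340.0
y1 26 rise 0.8 fall 16.2 max 211.0 cam s,z -81.7 181.0
y1 -28 rise 0.8 fall 16.2 max 193.0 cam s,z -81.7 181.0
y2 26 rise 0.8 fall 9.8 max 212.0 cam s,z -76.1 181.0
y2 -28 rise 1.2 fall -4.8 max 194.0 cam s,z -76.1 181.0
y3 26 rise 1.2 fall 10.2 max 213.0 cam s,z -70.6 181.0
y3 -28 rise 10.8 fall 9.2 max 196.0 cam s,z -70.6 181.0
y6 26 rise 14.2 fall 10.8 max 211.0 cam s,z -55.7 181.0
y6 -28 rise 13.2 fall 9.8 max 205.0 cam s,z -55.7 181.0
y9 26 rise 21.8 fall 20.2 max 211.0 cam s,z -41.5 181.0
y9 -28 rise 21.8 fall 19.2 max 205.0 cam s,z -41.5 181.0
y10 26 rise 24.8 fall 23.8 max 212.0 cam s,z -36.9 180.0
y10 -28 rise 30.2 fall 32.8 max 205.0 cam s,z -36.9 180.0
y11 26 rise 29.2 fall 38.2 max 211.0 cam s,z -32.3 180.0
y11 -28 rise 32.8 fall 34.2 max 205.0 cam s,z -32.3 180.0
```

```bash
python3 -m jog '[[[0.025,0,0.012,0,0,0,0.24],[0,0,0,0,0,0,0.24],[0,0,0,0,0,0,0.24],[0,0,0,0,0,0,0.24]]]' | grep force
python3 -c "
from ptr import *
rep('y12'); ptr('y12',13,24)
from pl import pl
for y in ((26,27,28),(-28,-27,-26)):
  im,d,K,E=load('y12'); g=im.mean(-1).astype(np.float32)
  S=np.arange(20,42,1.)
  uv=[proj(np.r_[O+s*xs+y[1]*ys,66],K,E) for s in S]; print(y[1],' '.join('%.0f:%.0f'%(s,g[int(round(u[1])),int(round(u[0]))]) for s,u in zip(S,uv)))
"
```

```text
ft_force: [-15.7, 3.0, 8.7]
lid n 22240 slope s,y [-0.6  1.4] z 105.5 s [-23.5  15.7] y [-19.2  19.8]
plate n 86 s [24.9 28.6 30.5] y [25.4 29. ]
tcp s,y [-32.4   0.7] z 23.0 f [-15.7   3.    8.7] f.s -16.0 t 39.325
y12 s: strip-with-pointer/outer
13.0:217/218 13.5:217/218 14.0:217/218 14.5:217/218 15.0:217/218 15.5:217/218 16.0:217/218 16.5:218/218 17.0:216/219 17.5:203/216 18.0:163/193 18.5:100/135 19.0:54/71 19.5:53/45 20.0:75/50 20.5:104/73 21.0:126/98 21.5:135/110 22.0:148/128 22.5:176/168 23.0:201/202 23.5:212/216
27 20:212 21:211 22:205 23:198 24:190 25:189 26:192 27:195 28:209 29:213 30:196 31:211 32:210 33:211 34:211 35:211 36:210 37:210 38:210 39:199 40:161 41:124
-27 20:205 21:204 22:205 23:205 24:205 25:203 26:204 27:194 28:189 29:172 30:179 31:200 32:204 33:204 34:201 35:183 36:193 37:201 38:192 39:199 40:200 41:200
```

```bash
for k in 1 2; do python3 -m jog '[[[0,0,0,0,0,0,0.24],[0,0,0,0,0,0,0.24],[0,0,0,0,0,0,0.24],[0,0,0,0,0,0,0.24],[0,0,0,0,0,0,0.24],[0,0,0,0,0,0,0.24],[0,0,0,0,0,0,0.24],[0,0,0,0,0,0,0.24],[0,0,0,0,0,0,0.24],[0,0,0,0,0,0,0.24],[0,0,0,0,0,0,0.24],[0,0,0,0,0,0,0.24]]]' | grep -E 'time|pos|force'; done
python3 - <<'E'
from ptr import *
rep('y13'); ptr('y13',18,24)
# bystanders unchanged?
for c,b in (('scene','s1'),('side','d1')):
    im,d,K,E=shot(c,'fin_'+c); i0=load(b)[0]
    df=cv2.absdiff(cv2.GaussianBlur(im,(3,3),0),cv2.GaussianBlur(i0,(3,3),0)).max(-1)>45
    n,l,st,ce=cv2.connectedComponentsWithStats(df.astype(np.uint8)); print(c,[(st[i].tolist()) for i in range(1,n) if st[i,4]>25])
E
```

```text
time: 40.88
tool_pos: [548.6, -80.6, 23.0]
ft_force: [-16.1, 2.6, 9.0]
time: 42.38
tool_pos: [548.7, -80.6, 23.0]
ft_force: [-16.4, 2.6, 8.6]
lid n 22231 slope s,y [-0.6  1.4] z 105.5 s [-23.5  15.7] y [-19.3  19.8]
plate n 82 s [24.8 28.5 30.8] y [25.5 28.9]
tcp s,y [-32.4   0.7] z 23.0 f [-16.4   2.6   8.6] f.s -16.6 t 42.375
y13 s: strip-with-pointer/outer
18.0:162/193 18.5:100/135 19.0:55/71 19.5:54/47 20.0:75/51 20.5:104/72 21.0:126/98 21.5:136/110 22.0:148/127 22.5:176/168 23.0:202/202 23.5:212/215
scene [[427, 1, 38, 111, 1296], [507, 9, 5, 14, 44], [490, 43, 16, 42, 117], [456, 48, 27, 54, 670], [407, 56, 21, 24, 221], [360, 64, 45, 29, 467], [292, 80, 19, 23, 229], [288, 92, 11, 20, 57], [304, 97, 43, 15, 270], [478, 105, 29, 15, 329], [290, 108, 37, 22, 272], [373, 111, 35, 56, 1337], [506, 111, 6, 10, 49], [286, 119, 8, 13, 59], [462, 119, 13, 8, 66], [290, 133, 7, 6, 29], [304, 133, 11, 12, 88], [287, 135, 16, 20, 170], [428, 134, 36, 20, 371], [276, 143, 11, 14, 95], [415, 150, 32, 18, 307], [403, 153, 8, 12, 54], [258, 155, 18, 18, 174], [253, 169, 22, 25, 265], [271, 1
[... 278 characters left out ...]
1176]]
side [[358, 0, 29, 75, 722], [447, 0, 10, 26, 108], [455, 0, 10, 31, 190], [468, 5, 24, 10, 149], [488, 15, 14, 19, 146], [382, 39, 41, 30, 277], [431, 41, 57, 41, 1632], [393, 59, 6, 45, 88], [365, 65, 9, 10, 34], [369, 71, 42, 65, 827], [285, 75, 24, 27, 496], [424, 77, 53, 10, 304], [401, 78, 9, 40, 218], [438, 87, 31, 6, 128], [426, 93, 15, 13, 106], [296, 99, 17, 8, 44], [475, 101, 15, 15, 162], [264, 105, 45, 50, 857], [413, 108, 45, 36, 992], [410, 132, 7, 11, 54], [450, 143, 11, 6, 40], [415, 145, 17, 12, 87], [239, 151, 28, 35, 537], [262, 155, 7, 9, 29], [379, 189, 30, 6, 104], [379, 203, 25, 8, 120], [220, 209, 37, 30, 634], [407, 211, 46, 12, 168], [449, 222, 44, 24, 684]]
```

```bash
python3 -c "
from bench import job,telemetry
print(job.hand_in()); print(telemetry.sense()['time'])"
```

```text
the job is handed in; nothing more can be done
None
the job is handed in; nothing more can be done
```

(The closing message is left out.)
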